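# Unlock the blade box with the panel key

## Robot

A 6-joint arm with a two-finger parallel gripper is mounted at the origin on the work surface. World frame = base frame: x ahead of the robot, y to its left, z up, the work surface at z = 0. Lengths are in m, angles in rad, forces in N, time in s.
With the tool pointing down it reaches from about 0.35 to 0.775 m from the base axis. Payload 5.5 kg.
Tool frame: the origin (TCP) lies where the fingers leave the gripper's body, on its centre line; the fingertips stand 73 mm ahead of it and the grasp point (between the pads) lies 54 mm ahead of it; z points along the fingers, y is the direction in which the jaws open and shut (so a half turn about z gives the same grasp; the last joint's range is limited). The gripper opens to 85 mm and grips with 20 to 120 N. Pads are 22 mm wide; open, the fingers measure 114 mm over their backs; the gripper's body (76 mm by 85 mm) begins 54 mm behind the grasp point. The pads swing forward as they close: fully open they stand 13 mm farther back than shut.
Start: joints at [-1.325, 0.313, 0.046, 1.304, 0, 1.431], TCP at [0.216, -0.533, 0.304] pointing down, gripper open.
Joint ranges: [-2.76, 2.76], [-0.86, 1.69], [-1.03, 1.26], [-2.2, 2.34], [-1.47, 1.5], [-3.14, 3.14]. Speed limits (rad/s): [2.57, 2.57, 3.14, 3.14, 3.14, 3.14].

## Interface

Orientations are given as a unit quaternion [w, x, y, z].
In Python, from workcell import env, read_camera, job, cut_out gives the robot as it stands.
- The arm moves only by the tool servo_tool, never from a script. Its argument "deltas" is a list of rows, each an object of numbers: "dx", "dy", "dz": the shift along the world's x, y, z in mm; "rx", "ry", "rz": the turn, a rotation vector about the world's x, y, z in rad; "fingers": the closure, from -1 (fully open) to 1 (shut). A call has 1 to 8 rows; each row shifts and turns the commanded pose from where the row before left it; what a row does not reach is not made up. A row lasts 1/10 s, in which the tool goes at most 50 mm and 8.59 degrees, less where a joint would pass 70% of its speed; a pose out of reach is approached as far as the arm can. A call is refused whole if a number of a shift passes 50 or a number of a turn 0.15, either way. A call with a gripper value outside its range is refused whole. The fingers move at their own pace and stop on an object; "newtons" is the grip in N (left out, the last holds). Time passes only in rows, so rows that do not move let the fingers close. It gives the time, the measured TCP pose, the force and the opening at its end, in the units of the state.
- env.get_state(): the state, without advancing time (a new reading comes with each control period).
- read_camera(name): name is "scene" or "top" or "wrist"; returns a dict with "img" (420x560x3 uint8, red, green, blue), "intrinsics" (3x3 intrinsics, pixels), "extrinsics" (4x4, takes a point from camera to world coordinates); the wrist camera has in their place "hand_eye" (4x4, takes a point from camera to tool coordinates, whose origin is the TCP and whose axes are the flange's). Camera axes: x right, y down, z forward; pixel columns grow to the right and rows downward; lengths in m; the calibration is good to about 2 mm. The wrist camera is an equidistant fisheye: a pixel r from the principal point sees the ray r / f radians off the axis. A picture is of the moment at which its call begins: read the wrist's pose just before it. There is no depth.
- job.hand_in(): hands the job in, once; it reports no verdict.
Trained networks look in the newest picture that a camera, given by its name, has taken for a name from the list of things; names that differ only in an ending like _2 or _b are one class to them, and where a whole thing is asked for, a point or a joint stands for the part that bears it (a point fixed in the world has none). Each returns a list of dicts, best first, with "confidence" (0 to 1); they miss things now and then, are a little off and sometimes report something else, mostly with a low value. They report only what shows in the picture. A call takes as long as a camera call. They do not tell look-alikes from the thing itself.
- cut_out(target, camera): "region" (420x560 bool, what is visible of it) and "extent" ([left, top, right, bottom] in pixels, round what is visible of it).
The state is a dict: "clock": time; "joint_pos": joint angles; "qvel": joint speeds; "tau": joint torques, N m; "tcp_pos": TCP position; "orientation": TCP orientation; "wrist_force": force on the tool from outside, world axes, zero at the start; "ft_torque": the same for the moment, N m; "finger_gap": finger opening in m.
Only numpy, scipy, OpenCV 4.12 (cv2) and the standard library are available. Lean on these libraries where they do the work, as an engineer would, in place of code of your own. Each camera call takes 0.05 s, during which the arm holds its last target. There are 200 camera calls.

## Task

Take the steel key from its wooden stand, put it in the lock on top of the grey steel box, and feel for the hidden slot by pressing lightly and turning it gently back and forth until the blade drops in and the key goes fully home. Then turn the key clockwise, without forcing it against its stop, until the brass bolt has cleared the lid's seam, and leave the key standing in the lock. Press and turn gently throughout, keep the gripper off the box, and do not disturb the other things on the bench.

Things in the scene. Friction and masses are not known exactly. Their poses are not given: they have to be found in the camera images.
- key: Loose steel panel key standing upright, blade down, 74 mm long, 90 g. Origin: centre of the blade's bottom end; z points up. From the bottom: flat blade 18 mm (key x) x 5 mm (key y) x 10 mm tall; round shank 20 mm across up to 26 mm; round flange up to 30 mm; flat bow (the grip) 36 mm (key x) x 10 mm (key y) from 30 to 74 mm. A half turn about z makes no difference
- key_flange (a point): Centre of the underside of the key's flange (34 mm across, 4 mm thick), 26 mm above the blade's bottom end. At the start it rests on the top of the wooden stand; with the key fully home in the lock it rests on the collar plate
- stand: Fixed brown wooden block 100 (x) x 70 (y) x 45 mm tall; origin at the centre of its underside. A hole 24 mm across, 34 mm deep in the middle of its top holds the key upright, at any yaw
- lockbox: Fixed grey steel lock box 200 (x) x 160 (y) x 80 mm tall; origin at the centre of its underside, x along the brass bolt. On top: a square steel collar plate 46 mm wide, 5 mm high, with the lock bore in it, 50 mm towards -x from the middle; towards +x a flat brass bolt under three steel straps (tops 89 mm above the table), and the dark seam of the lid across the box
- lock_mouth (a point): Centre of the mouth of the lock bore, on top of the collar plate, 85 mm above the table; z up, x as the box's. The bore is vertical, 23.5 mm across, its mouth countersunk 2.5 mm; a thin black dust shutter hides its inside and gives no resistance. The slot inside has an unknown direction: the key's x axis meets it somewhere within 0.6 rad either way of the box's x axis (or half a turn from that)
- plug_face (a point): Face of the spring-loaded plug in the bore, 20 mm below the mouth, with a slot 21 x 8.5 mm, 10 mm deep. Off the slot the blade rests on it, flange 6 mm above the collar, and pushes it down (2.4 N at first, then 0.6 N per mm); let go, it rises. When the blade meets the slot, the plug springs up round it and the force vanishes; the key then goes home freely. Play about 0.18 rad either way
- bolt (a joint): Travel of the brass bolt in m: 0 = locked, bolt across the lid's seam. It slides back towards the lock by 0.02 per rad that the seated key turns the plug clockwise seen from above (about 0.06 N m). The bolt has cleared the seam well at 0.013; hard stops at 0.018 (0.9 rad) and, anticlockwise, at 0. It stays where it is left
- battery: black plastic cordless drill battery, 115 x 74 x 65 mm; origin at the centre of its underside. Bystander
- ramekin: white ceramic ramekin of screws, 84 mm across, 45 mm tall; origin at the centre of its underside. Bystander
- level: yellow nylon torpedo level standing on its edge, 220 x 22 x 45 mm, long along its x; origin at the centre of its underside. Bystander
- screwdriver: stubby screwdriver lying along its x, 100 mm long, 30 mm thick; origin under its middle, on the table. Bystander
- tape: grey tape measure standing upright, 65 x 36 x 62 mm; origin at the centre of its underside. Bystander
There are look-alikes about, which are no part of the job. Leave any purple look-alike of the key alone.

How it is judged:
By the outcome, as a careful person would: the job done as asked, in the order asked, and still so for the second after the job is handed in, with the robot touching nothing.
It also fails if it takes over 72 s, if anything falls off the work surface, if the arm or the gripper's body presses on something with over 40 N, if the wrist force passes 120 N, or if a joint passes its speed limit or range.

## Working session

There is one attempt and no reset: what is moved stays moved. The work goes in short steps, Python scripts to look and compute and a tool call to move; the robot and the scene stay as the last step left them, time stands still between calls to the robot, and variables do not carry over. Pictures are saved under pics/ and viewed, about 8 in all and at most 12, crops included, and the job is handed in when it is done.

Besides the shell and the picture viewer there is one more tool, called after ">>>" as name([rows], argument=value, ...), one row to a line, values as JSON. servo_tool: Moves the arm, as the interface text tells. Its arguments: {"type":"object","properties":{"deltas":{"type":"array"},"newtons":{"type":"number"}},"required":["deltas"]}

```bash
ls; mkdir -p pics; cat > h.py <<'E'
import numpy as np, cv2
from workcell import env, read_camera, job, cut_out
def ray_plane(cam,uv,z):
    K,T=np.array(cam["intrinsics"]),np.array(cam["extrinsics"])
    d=T[:3,:3]@np.linalg.solve(K,np.array([uv[0],uv[1],1.]))
    return T[:3,3]+d*(z-T[2,3])/d[2]
def proj(cam,p):
    K,T=np.array(cam["intrinsics"]),np.array(cam["extrinsics"])
    q=T[:3,:3].T@(np.array(p)-T[:3,3]); q=K@q; return q[:2]/q[2]
E
python3 - <<'E'
from h import *
ims=[]
for n in("scene","top"):
    c=read_camera(n); ims.append(c["img"]); print(n,np.round(c["intrinsics"],1).tolist(),np.round(c["extrinsics"],3).tolist())
    for t in("key","stand","lockbox","bolt"):
        for r in cut_out(t,n)[:4]:
            m=r["region"]; ys,xs=np.nonzero(m); print(t,round(r["confidence"],2),r["extent"],xs.mean().round(1),ys.mean().round(1),m.sum())
im=np.vstack(ims)[:,:,::-1]
cv2.imwrite("pics/s.png",im[:420]);cv2.imwrite("pics/t.png",im[420:])
print(env.get_state())
E
```

```text
pics
scene [[437.7, 0.0, 272.3], [0.0, 437.7, 203.7], [0.0, 0.0, 1.0]] [[-0.275, 0.654, -0.705, 1.295], [0.961, 0.187, -0.202, 0.203], [-0.0, -0.733, -0.68, 0.887], [0.0, 0.0, 0.0, 1.0]]
key 0.71 [318.7, 249.9, 333.9, 276.8] 326.5 262.4 249
key 0.62 [400.5, 270.7, 418.6, 290.7] 407.4 281.7 298
key 0.62 [402.0, 248.3, 414.4, 270.2] 409.7 260.2 181
key 0.53 [356.4, 246.2, 376.7, 266.5] 365.4 258.4 261
stand 0.73 [351.4, 248.9, 383.5, 294.6] 363.8 271.6 1107
stand 0.58 [179.5, 191.2, 266.8, 276.6] 222.2 233.3 5078
lockbox 0.91 [179.6, 193.0, 261.4, 275.7] 222.2 233.3 5129
top [[483.4, 0.0, 289.3], [0.0, 483.4, 205.9], [0.0, 0.0, 1.0]] [[-0.009, -0.993, 0.12, 0.301], [-1.0, 0.009, -0.005, -0.018], [0.004, -0.12, -0.993, 1.612], [0.0, 0.0, 0.0, 1.0]]
key 0.57 [172.5, 170.6, 184.4, 182.3] 180.5 175.8 117
key 0.56 [231.6, 170.8, 245.9, 184.2] 239.6 177.7 78
key 0.49 [203.4, 173.3, 215.0, 189.9] 210.7 182.0 93
stand 0.84 [195.7, 168.2, 223.5, 200.6] 212.5 183.7 639
lockbox 0.59 [299.2, 155.0, 358.2, 217.3] 326.2 184.8 3145
bolt 0.46 [321.9, 159.4, 328.5, 181.6] 325.9 171.4 98
{'clock': 0.5, 'joint_pos': array([-1.32461972e+00,  3.13210122e-01,  4.60314164e-02,  1.30362140e+00,
        2.66323571e-05,  1.43121794e+00]), 'qvel': array([-0.00025243, -0.00089117, -0.0010263 , -0.00208852, -0.00057255,
        0.00012492]), 'tau': array([-1.07616728e-03, -4.79995179e+01,  2.98537391e+01,  1.91574269e-03,
       -1.93528117e-04,  2.85887154e-06]), 'tcp_pos': array([ 0.21635677, -0.53274145,  0.30388932]), 'orientation': array([-2.59731189e-06,  9.81456729e-01,  1.91683824e-01,  1.31965496e-05]), 'wrist_force': array([-0.00766994, -0.08058435,  0.06445133]), 'ft_torque': array([-0.04769626,  0.0105338 , -0.01715314]), 'finger_gap': 0.08542290122936995}
```

View pics/s.png

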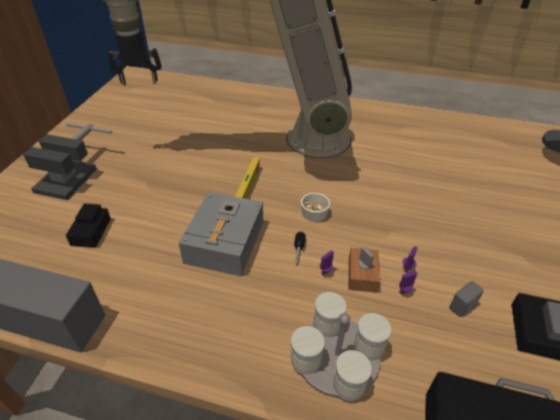

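View pics/t.png

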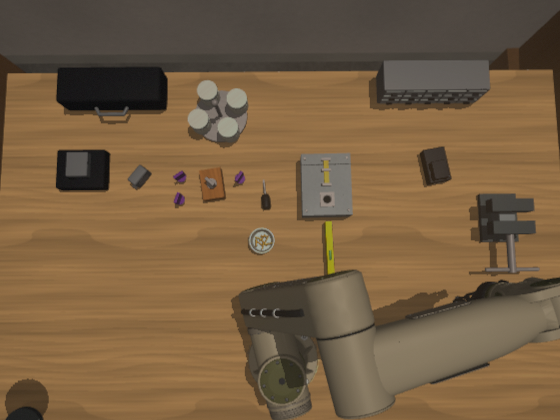

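The scene view shows four candidates for the key: the steel one in the brown stand at (366,258), top view (210,182), and purple look-alikes at (327,262), (408,282) and (410,259). I choose the one in the stand. The box is at (222,233) with its collar at (229,208), top view (327,200), and the bolt points away from the robot.

```bash
python3 - <<'E'
from h import *
C={n:read_camera(n) for n in("scene","top")}
t,s=C["top"],C["scene"]
a=cv2.resize(t["img"][160:210,165:255],None,fx=8,fy=8,interpolation=cv2.INTER_CUBIC)
b=cv2.resize(t["img"][148:223,290:365],None,fx=4.8,fy=4.8,interpolation=cv2.INTER_CUBIC)
b2=cv2.resize(s["img"][190:280,170:270],None,fx=3.6,fy=3.6,interpolation=cv2.INTER_CUBIC)
W=np.zeros((400+24+0,720,3),np.uint8)
out=np.zeros((400+360,720,3),np.uint8); out[:400]=a; out[400:,:360]=b; 
out=np.hstack([b,b2[:324,:360] if 0 else cv2.resize(b2,(400,360))]); top=cv2.resize(a,(432,240)); c=cv2.resize(s["img"][240:300,340:390],(240,240)+() if 0 else (200,240),interpolation=cv2.INTER_CUBIC)
r=np.zeros((240,out.shape[1],3),np.uint8); r[:,:432]=top; r[:,440:640]=c
cv2.imwrite("pics/crop1.png",np.vstack([out,r])[:,:,::-1])
def rect(n,th):
    r=cut_out(th,n)[0]; m=r["region"].astype(np.uint8); 
    return r["confidence"],cv2.minAreaRect(cv2.findNonZero(m))
print(rect("top","lockbox"),rect("top","stand"))
for uv in[(327.5,199.5)]: print("collar",ray_plane(t,uv,.085), "scene",ray_plane(s,(229,208),.085))
print("keytop",ray_plane(t,(209.5,182),.119*1-.011+.011-.0),"scene",ray_plane(s,(366,250),.119-.026+.0))
print("stand top",ray_plane(t,(211.5,184.5),.045))
E
```

```text
(0.79, ((326.0, 185.0), (64.0, 50.0), 90.0)) (0.7, ((212.31643676757812, 183.75616455078125), (33.81318664550781, 24.025157928466797), 83.9909896850586))
collar [ 0.50543345 -0.14842056  0.085     ] scene [ 0.51100636 -0.14189124  0.085     ]
keytop [0.55935794 0.2227298  0.119     ] scene [0.56642591 0.22737951 0.093     ]
stand top [0.56377772 0.22801735 0.045     ]
```

View pics/crop1.png

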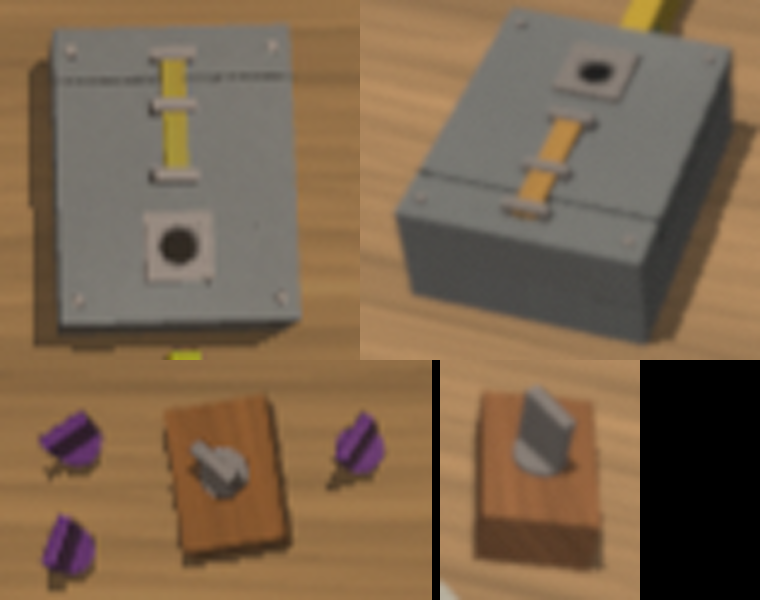

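The crop shows a grey steel key upright in the brown stand, with purple keys on both sides. The bore is at about top (327,199). I'm moving over the stand while turning the wrist, so that j6 keeps its range for the lock.

>>> servo_tool([
  {"dx": 14, "dy": 31, "rz": 0.149},
  {"dx": 14, "dy": 31, "rz": 0.149},
  {"dx": 14, "dy": 31, "rz": 0.149},
  {"dx": 14, "dy": 31, "rz": 0.149},
  {"dx": 14, "dy": 31, "rz": 0.149},
  {"dx": 14, "dy": 31, "rz": 0.149},
  {"dx": 14, "dy": 31, "rz": 0.149},
  {"dx": 14, "dy": 31, "rz": 0.149},
])

```text
invalid input at $.deltas[0]: expected keys dx, dy, dz, rx, ry, rz, fingers
```

>>> servo_tool([
  {"dx": 14, "dy": 31, "rz": 0.149},
  {"dx": 14, "dy": 31, "rz": 0.149},
  {"dx": 14, "dy": 31, "rz": 0.149},
  {"dx": 14, "dy": 31, "rz": 0.149},
  {"dx": 14, "dy": 31, "rz": 0.149},
  {"dx": 14, "dy": 31, "rz": 0.149},
  {"dx": 14, "dy": 31, "rz": 0.149},
  {"dx": 14, "dy": 31, "rz": 0.149},
])

```text
invalid input at $.deltas[0]: expected keys dx, dy, dz, rx, ry, rz, fingers
```

>>> servo_tool([
  {"dx": 14, "dy": 31, "rz": 0.149},
  {"dx": 14, "dy": 31, "rz": 0.149},
  {"dx": 14, "dy": 31, "rz": 0.149},
  {"dx": 14, "dy": 31, "rz": 0.149},
  {"dx": 14, "dy": 31, "rz": 0.149},
  {"dx": 14, "dy": 31, "rz": 0.149},
  {"dx": 14, "dy": 31, "rz": 0.149},
  {"dx": 0, "dy": 0, "rz": 0.149},
])

```text
invalid input at $.deltas[0]: expected keys dx, dy, dz, rx, ry, rz, fingers
```

>>> servo_tool([
  {"dx": 14, "dy": 31, "dz": 0, "rx": 0, "ry": 0, "rz": 0.149, "fingers": -1},
  {"dx": 14, "dy": 31, "dz": 0, "rx": 0, "ry": 0, "rz": 0.149, "fingers": -1},
  {"dx": 14, "dy": 31, "dz": 0, "rx": 0, "ry": 0, "rz": 0.149, "fingers": -1},
  {"dx": 14, "dy": 31, "dz": 0, "rx": 0, "ry": 0, "rz": 0.149, "fingers": -1},
  {"dx": 14, "dy": 31, "dz": 0, "rx": 0, "ry": 0, "rz": 0.149, "fingers": -1},
  {"dx": 14, "dy": 31, "dz": 0, "rx": 0, "ry": 0, "rz": 0.149, "fingers": -1},
  {"dx": 14, "dy": 31, "dz": 0, "rx": 0, "ry": 0, "rz": 0.149, "fingers": -1},
  {"dx": 14, "dy": 31, "dz": 0, "rx": 0, "ry": 0, "rz": 0.149, "fingers": -1},
])

```text
clock: 1.5
tcp_pos: [0.3287, -0.2835, 0.3041]
orientation: [0.0, 0.703, 0.712, 0.0]
wrist_force: [0.5, -0.4, -0.0]
finger_gap: 0.0853
```

>>> servo_tool([
  {"dx": 14, "dy": 31, "dz": 0, "rx": 0, "ry": 0, "rz": 0.149, "fingers": -1},
  {"dx": 14, "dy": 31, "dz": 0, "rx": 0, "ry": 0, "rz": 0.149, "fingers": -1},
  {"dx": 14, "dy": 31, "dz": 0, "rx": 0, "ry": 0, "rz": 0.149, "fingers": -1},
  {"dx": 14, "dy": 31, "dz": 0, "rx": 0, "ry": 0, "rz": 0.149, "fingers": -1},
  {"dx": 14, "dy": 31, "dz": 0, "rx": 0, "ry": 0, "rz": 0.149, "fingers": -1},
  {"dx": 14, "dy": 31, "dz": 0, "rx": 0, "ry": 0, "rz": 0.149, "fingers": -1},
  {"dx": 14, "dy": 31, "dz": 0, "rx": 0, "ry": 0, "rz": 0.149, "fingers": -1},
  {"dx": 14, "dy": 31, "dz": 0, "rx": 0, "ry": 0, "rz": 0.149, "fingers": -1},
])

```text
clock: 2.3
tcp_pos: [0.4408, -0.0354, 0.3042]
orientation: [0.0, 0.182, 0.983, -0.0]
wrist_force: [0.5, -0.3, -0.0]
finger_gap: 0.0852
```

>>> servo_tool([
  {"dx": 14, "dy": 31, "dz": 0, "rx": 0, "ry": 0, "rz": 0.149, "fingers": -1},
  {"dx": 14, "dy": 31, "dz": 0, "rx": 0, "ry": 0, "rz": 0.149, "fingers": -1},
  {"dx": 14, "dy": 31, "dz": 0, "rx": 0, "ry": 0, "rz": 0.149, "fingers": -1},
  {"dx": 14, "dy": 31, "dz": 0, "rx": 0, "ry": 0, "rz": 0.149, "fingers": -1},
  {"dx": 14, "dy": 31, "dz": 0, "rx": 0, "ry": 0, "rz": 0.149, "fingers": -1},
  {"dx": 14, "dy": 31, "dz": 0, "rx": 0, "ry": 0, "rz": 0.149, "fingers": -1},
  {"dx": 14, "dy": 31, "dz": 0, "rx": 0, "ry": 0, "rz": 0.149, "fingers": -1},
  {"dx": 0, "dy": 0, "dz": 0, "rx": 0, "ry": 0, "rz": 0.1, "fingers": -1},
])

```text
clock: 3.1
tcp_pos: [0.5396, 0.1835, 0.3035]
orientation: [0.001, -0.38, 0.925, 0.0]
wrist_force: [0.0, 0.1, -0.2]
finger_gap: 0.0854
```

```bash
cat >> h.py <<'E'
from scipy.spatial.transform import Rotation as R
def wrist():
    s=env.get_state(); c=read_camera("wrist")
    T=np.eye(4); T[:3,:3]=R.from_quat(np.roll(s["orientation"],-1)).as_matrix(); T[:3,3]=s["tcp_pos"]
    c["W"]=T@np.array(c["hand_eye"]); return s,c
def wray(c,uv,z):
    K=np.array(c["intrinsics"]); x=(uv[0]-K[0,2])/K[0,0]; y=(uv[1]-K[1,2])/K[1,1]; r=np.hypot(x,y)+1e-12
    d=c["W"][:3,:3]@np.array([np.sin(r)*x/r,np.sin(r)*y/r,np.cos(r)]); o=c["W"][:3,3]
    return o+d*(z-o[2])/d[2]
def bird(c,x0,y0,z,h=.05,n=400):
    # rectified picture of plane z: up = +x, left = +y
    K=np.array(c["intrinsics"]); g=np.linspace(h,-h,n)
    X,Y=np.meshgrid(g,g,indexing="ij"); P=np.stack([X+x0,Y+y0,0*X+z],-1)
    q=(P-c["W"][:3,3])@c["W"][:3,:3]; rho=np.hypot(q[...,0],q[...,1]); th=np.arctan2(rho,q[...,2])
    u=K[0,0]*th*q[...,0]/rho+K[0,2]; v=K[1,1]*th*q[...,1]/rho+K[1,2]
    return cv2.remap(c["img"],u.astype(np.float32),v.astype(np.float32),cv2.INTER_CUBIC)
def yaw(s):
    return R.from_quat(np.roll(s["orientation"],-1)).as_matrix()[:2,0]
E
python3 - <<'E'
from h import *
s,c=wrist(); print(s["tcp_pos"],s["joint_pos"].round(3),np.arctan2(*yaw(s)[::-1]),np.round(c["hand_eye"],3).tolist(),np.round(c["intrinsics"],1).tolist())
for r in cut_out("key","wrist"): print(r["confidence"],r["extent"])
im=np.hstack([cv2.resize(c["img"],(400,300)),cv2.resize(bird(c,.562,.225,.093,.06),(400,400))[:300*400//300][:400] if 0 else cv2.resize(bird(c,.562,.225,.093,.06),(300,300))])
cv2.imwrite("pics/w1.png",np.hstack([im])[:,:,::-1])
E
```

```text
[0.5396175  0.18346932 0.30345653] [ 1.860e-01  3.030e-01  3.000e-02  1.297e+00  1.000e-03 -5.940e-01] -2.3614300307494176 [[-0.001, -0.962, -0.274, 0.071], [1.0, -0.001, 0.001, 0.001], [-0.001, -0.274, 0.962, -0.069], [0.0, 0.0, 0.0, 1.0]] [[325.2, 0.0, 279.4], [0.0, 325.2, 214.1], [0.0, 0.0, 1.0]]
0.93 [324.1, 287.8, 353.2, 329.3]
0.67 [368.4, 253.2, 408.5, 278.1]
0.64 [195.6, 174.8, 235.3, 206.6]
0.6 [276.1, 227.4, 312.1, 276.6]
```

View pics/w1.png

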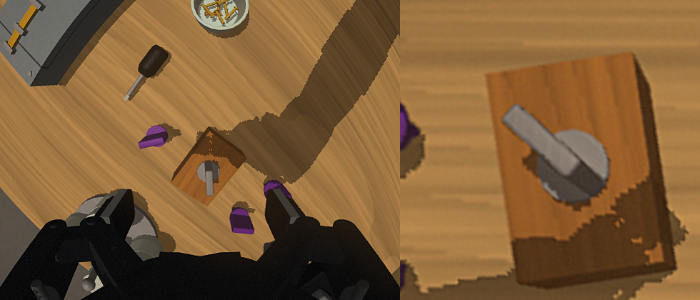

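Here the steel key is at wrist image (209,172), standing in the stand, and the bird's-eye view shows the bow running from upper left to lower right. I'll enlarge the plane at the bow's top.

```bash
python3 - <<'E'
from h import *
s,c=wrist()
b=bird(c,.562,.225,.093,.03,600); f=bird(c,.562,.225,.049,.03,600)
cv2.imwrite("pics/w2.png",np.hstack([cv2.resize(b,(400,400)),cv2.resize(f,(400,400))])[:,:,::-1])
E
```

```text
(no output)
```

View pics/w2.png

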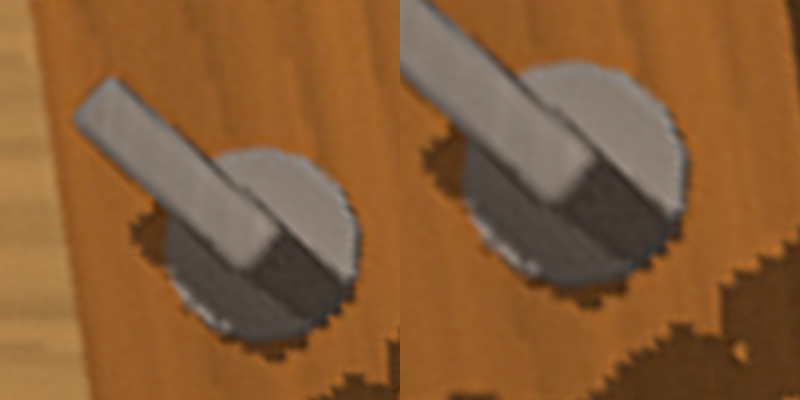

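The key's axis is at (0.566, 0.2285), where the bow top and flange agree, with yaw about 0.826. I'll align and descend to TCP z 0.133.

>>> servo_tool([
  {"dx": 13, "dy": 22.5, "dz": 0, "rx": 0, "ry": 0, "rz": 0.05, "fingers": 0.1},
  {"dx": 13, "dy": 22.5, "dz": 0, "rx": 0, "ry": 0, "rz": 0, "fingers": 0.1},
  {"dx": 0, "dy": 0, "dz": -40, "rx": 0, "ry": 0, "rz": 0, "fingers": 0.1},
  {"dx": 0, "dy": 0, "dz": -40, "rx": 0, "ry": 0, "rz": 0, "fingers": 0.1},
  {"dx": 0, "dy": 0, "dz": 0, "rx": 0, "ry": 0, "rz": 0, "fingers": 0.1},
  {"dx": 0, "dy": 0, "dz": 0, "rx": 0, "ry": 0, "rz": 0, "fingers": 0.1},
], newtons=40)

```text
clock: 3.85
tcp_pos: [0.5639, 0.2244, 0.2242]
orientation: [-0.001, -0.398, 0.917, 0.0]
wrist_force: [0.6, 0.1, 1.1]
finger_gap: 0.0384
```

```bash
python3 - <<'E'
from h import *
s,c=wrist(); print(s["tcp_pos"],np.arctan2(*yaw(s)[::-1])+np.pi,s["finger_gap"],s["wrist_force"],s["ft_torque"])
b=bird(c,.566,.2285,.093,.03,400)
cv2.imwrite("pics/w3.png",np.hstack([b,cv2.resize(c["img"],(400,300))[[min(i,299) for i in range(400)]]])[:,:,::-1])
E
```

```text
[0.56387347 0.22441471 0.22418934] 0.818850163841458 0.03838514310246184 [0.60447706 0.11576901 1.06867267] [ 0.03547921 -0.02175955  0.00642035]
```

View pics/w3.png

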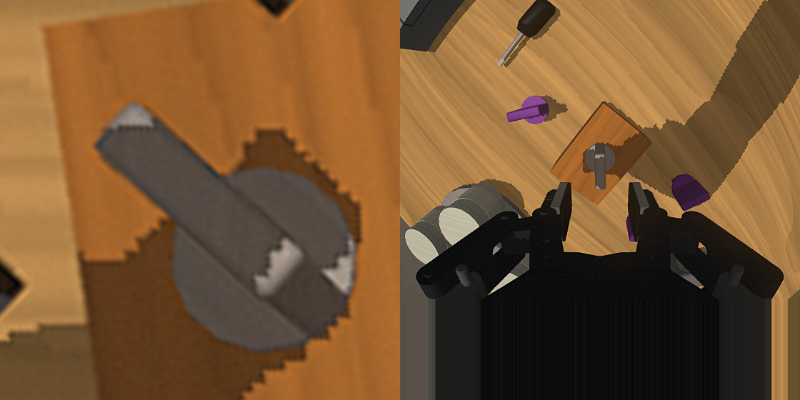

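The key's bow is centred at bird pixel (199,197), which confirms (0.5664, 0.2286). The fingers straddle it, so I'll correct by (+2.5, +4) and descend.

>>> servo_tool([
  {"dx": 2.5, "dy": 4, "dz": 0, "rx": 0, "ry": 0, "rz": 0.01, "fingers": 0.1},
  {"dx": 0, "dy": 0, "dz": -20, "rx": 0, "ry": 0, "rz": 0, "fingers": 0.1},
  {"dx": 0, "dy": 0, "dz": -20, "rx": 0, "ry": 0, "rz": 0, "fingers": 0.1},
  {"dx": 0, "dy": 0, "dz": -20, "rx": 0, "ry": 0, "rz": 0, "fingers": 0.1},
  {"dx": 0, "dy": 0, "dz": 0, "rx": 0, "ry": 0, "rz": 0, "fingers": 0.1},
  {"dx": 0, "dy": 0, "dz": 0, "rx": 0, "ry": 0, "rz": 0, "fingers": 0.1},
])

```text
clock: 4.5
tcp_pos: [0.5677, 0.2295, 0.1656]
orientation: [0.001, -0.404, 0.915, -0.0]
wrist_force: [-0.0, -0.3, 1.1]
finger_gap: 0.0383
```

>>> servo_tool([
  {"dx": -1.2, "dy": -0.9, "dz": -12, "rx": 0, "ry": 0, "rz": 0, "fingers": 0.1},
  {"dx": 0, "dy": 0, "dz": -12, "rx": 0, "ry": 0, "rz": 0, "fingers": 0.1},
  {"dx": 0, "dy": 0, "dz": -8, "rx": 0, "ry": 0, "rz": 0, "fingers": 0.1},
  {"dx": 0, "dy": 0, "dz": 0, "rx": 0, "ry": 0, "rz": 0, "fingers": 0.1},
  {"dx": 0, "dy": 0, "dz": 0, "rx": 0, "ry": 0, "rz": 0, "fingers": 0.1},
])

```text
clock: 5.0
tcp_pos: [0.5655, 0.2283, 0.1315]
orientation: [-0.0, -0.404, 0.915, 0.0]
wrist_force: [-0.1, -0.4, -0.5]
finger_gap: 0.0386
```

>>> servo_tool([
  {"dx": 0, "dy": 0, "dz": 0, "rx": 0, "ry": 0, "rz": 0, "fingers": 1},
  {"dx": 0, "dy": 0, "dz": 0, "rx": 0, "ry": 0, "rz": 0, "fingers": 1},
  {"dx": 0, "dy": 0, "dz": 0, "rx": 0, "ry": 0, "rz": 0, "fingers": 1},
  {"dx": 0, "dy": 0, "dz": 0, "rx": 0, "ry": 0, "rz": 0, "fingers": 1},
  {"dx": 0, "dy": 0, "dz": 0, "rx": 0, "ry": 0, "rz": 0, "fingers": 1},
  {"dx": 0, "dy": 0, "dz": 0, "rx": 0, "ry": 0, "rz": 0, "fingers": 1},
], newtons=40)

```text
clock: 5.6
tcp_pos: [0.566, 0.2284, 0.1324]
orientation: [0.0, -0.404, 0.915, 0.0]
wrist_force: [-0.6, 0.1, 3.7]
finger_gap: 0.0094
```

Gripped (gap 9.4 mm). Lifting straight out of the stand.

>>> servo_tool([
  {"dx": 0, "dy": 0, "dz": 8, "rx": 0, "ry": 0, "rz": 0, "fingers": 1},
  {"dx": 0, "dy": 0, "dz": 15, "rx": 0, "ry": 0, "rz": 0, "fingers": 1},
  {"dx": 0, "dy": 0, "dz": 20, "rx": 0, "ry": 0, "rz": 0, "fingers": 1},
  {"dx": 0, "dy": 0, "dz": 25, "rx": 0, "ry": 0, "rz": 0, "fingers": 1},
  {"dx": 0, "dy": 0, "dz": 25, "rx": 0, "ry": 0, "rz": 0, "fingers": 1},
  {"dx": 0, "dy": 0, "dz": 25, "rx": 0, "ry": 0, "rz": 0, "fingers": 1},
  {"dx": -3, "dy": -20, "dz": 0, "rx": 0, "ry": 0, "rz": -0.05, "fingers": 1},
  {"dx": -3, "dy": -23, "dz": 0, "rx": 0, "ry": 0, "rz": -0.05, "fingers": 1},
])

```text
clock: 6.4
tcp_pos: [0.5599, 0.1856, 0.2512]
orientation: [0.001, -0.357, 0.934, -0.0]
wrist_force: [0.3, -0.0, -2.1]
finger_gap: 0.0094
```

>>> servo_tool([
  {"dx": -3.5, "dy": -25, "dz": 0, "rx": 0, "ry": 0, "rz": -0.05, "fingers": 1},
  {"dx": -3.5, "dy": -25, "dz": 0, "rx": 0, "ry": 0, "rz": -0.05, "fingers": 1},
  {"dx": -3.5, "dy": -25, "dz": 0, "rx": 0, "ry": 0, "rz": -0.05, "fingers": 1},
  {"dx": -3.5, "dy": -25, "dz": 0, "rx": 0, "ry": 0, "rz": -0.05, "fingers": 1},
  {"dx": -3.5, "dy": -25, "dz": 0, "rx": 0, "ry": 0, "rz": -0.05, "fingers": 1},
  {"dx": -3.5, "dy": -25, "dz": 0, "rx": 0, "ry": 0, "rz": -0.05, "fingers": 1},
  {"dx": -3.5, "dy": -25, "dz": 0, "rx": 0, "ry": 0, "rz": -0.05, "fingers": 1},
  {"dx": -3.5, "dy": -25, "dz": 0, "rx": 0, "ry": 0, "rz": -0.05, "fingers": 1},
])

```text
clock: 7.2
tcp_pos: [0.5312, -0.0156, 0.2501]
orientation: [-0.0, -0.164, 0.986, 0.0]
wrist_force: [0.7, -0.6, 0.3]
finger_gap: 0.009
```

>>> servo_tool([
  {"dx": -3.5, "dy": -25, "dz": 0, "rx": 0, "ry": 0, "rz": -0.05, "fingers": 1},
  {"dx": -3.5, "dy": -25, "dz": 0, "rx": 0, "ry": 0, "rz": -0.05, "fingers": 1},
  {"dx": -3.5, "dy": -25, "dz": 0, "rx": 0, "ry": 0, "rz": -0.05, "fingers": 1},
  {"dx": -3.5, "dy": -25, "dz": 0, "rx": 0, "ry": 0, "rz": -0.05, "fingers": 1},
  {"dx": -3.5, "dy": -25, "dz": 0, "rx": 0, "ry": 0, "rz": -0.05, "fingers": 1},
  {"dx": 0, "dy": 0, "dz": 0, "rx": 0, "ry": 0, "rz": -0.05, "fingers": 1},
  {"dx": 0, "dy": 0, "dz": 0, "rx": 0, "ry": 0, "rz": 0, "fingers": 1},
  {"dx": 0, "dy": 0, "dz": 0, "rx": 0, "ry": 0, "rz": 0, "fingers": 1},
])

```text
clock: 8.0
tcp_pos: [0.514, -0.1395, 0.25]
orientation: [-0.0, -0.016, 1.0, 0.0]
wrist_force: [-0.6, 0.4, -0.3]
finger_gap: 0.0093
```

```bash
python3 - <<'E'
from h import *
s,c=wrist(); print(s["tcp_pos"],np.arctan2(*yaw(s)[::-1])-np.pi,s["finger_gap"],s["wrist_force"],s["ft_torque"],s["orientation"])
b=bird(c,.508,-.145,.085,.04,400)
cv2.imwrite("pics/w4.png",np.hstack([b,cv2.resize(c["img"],(400,300))[[min(i,299) for i in range(400)]]])[:,:,::-1])
E
```

```text
[ 0.51396031 -0.13951143  0.24995348] -6.250848156233513 0.009273420197309049 [-0.60045856  0.44689932 -0.34670127] [-0.04712567 -0.02491769 -0.02476383] [-1.96880792e-04 -1.61678350e-02  9.99869257e-01  1.79328775e-04]
```

View pics/w4.png

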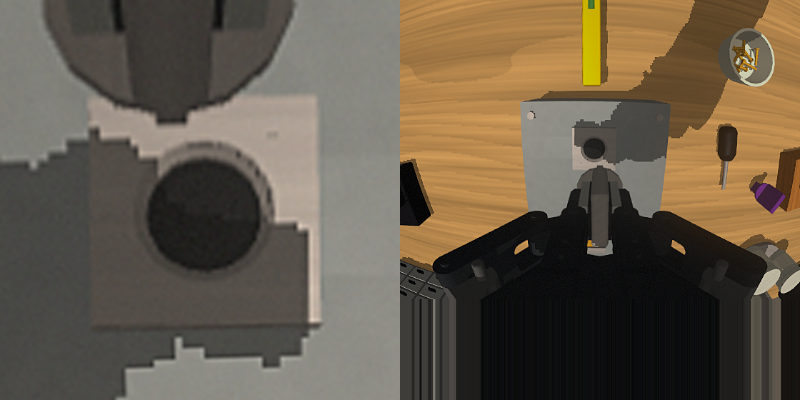

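The collar is square with the world axes in the bird's-eye view, with its centre at (204.5,210.5), which is (0.506, -0.146). The bore is at (204,213). Next I check the key in the hand with the same camera, at the heights of the flange and the blade end.

```bash
python3 - <<'E'
from h import *
s,c=wrist(); p=s["tcp_pos"]; print(p)
z0=p[2]-.1134
A=[bird(c,p[0],p[1],z0+h,.025,400) for h in(0,.026)]
for a in A: cv2.line(a,(200,190),(200,210),(255,0,0),1); cv2.line(a,(190,200),(210,200),(255,0,0),1)
cv2.imwrite("pics/w5.png",np.hstack(A)[:,:,::-1])
E
```

```text
[ 0.51404247 -0.13928312  0.24995753]
```

View pics/w5.png

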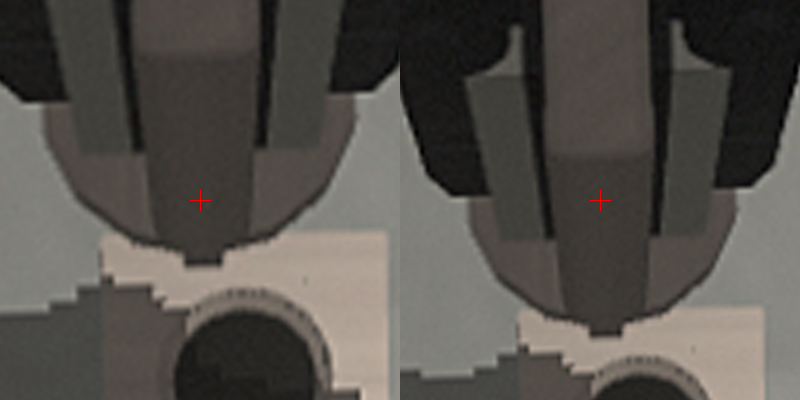

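Relative to the TCP, the flange and blade put the key's axis at about (+1.1, -0.3) mm. So the target TCP is (0.5048, -0.1456) at yaw 0.

>>> servo_tool([
  {"dx": -9.2, "dy": -6.3, "dz": 0, "rx": 0, "ry": 0, "rz": -0.03, "fingers": 1},
  {"dx": 0, "dy": 0, "dz": -20, "rx": 0, "ry": 0, "rz": 0, "fingers": 1},
  {"dx": 0, "dy": 0, "dz": -20, "rx": 0, "ry": 0, "rz": 0, "fingers": 1},
  {"dx": 0, "dy": 0, "dz": 0, "rx": 0, "ry": 0, "rz": 0, "fingers": 1},
  {"dx": 0, "dy": 0, "dz": 0, "rx": 0, "ry": 0, "rz": 0, "fingers": 1},
  {"dx": 0, "dy": 0, "dz": 0, "rx": 0, "ry": 0, "rz": 0, "fingers": 1},
])

```text
clock: 8.7
tcp_pos: [0.5053, -0.1462, 0.211]
orientation: [0.001, -0.001, 1.0, -0.0]
wrist_force: [-0.4, -0.9, -1.4]
finger_gap: 0.0094
```

```bash
python3 - <<'E'
from h import *
s,c=wrist(); p=s["tcp_pos"]; print(p,np.arctan2(*yaw(s)[::-1]),s["wrist_force"],s["ft_torque"])
b=bird(c,.506,-.146,.085,.03,400)
cv2.imwrite("pics/w6.png",np.hstack([b,bird(c,p[0],p[1],p[2]-.1134+.026,.03,400)])[:,:,::-1])
E
```

```text
[ 0.50533557 -0.14617008  0.21100693] -3.1404387487673997 [-0.40783833 -0.89789995 -1.41671445] [-0.01724234  0.01893092 -0.05188864]
```

View pics/w6.png

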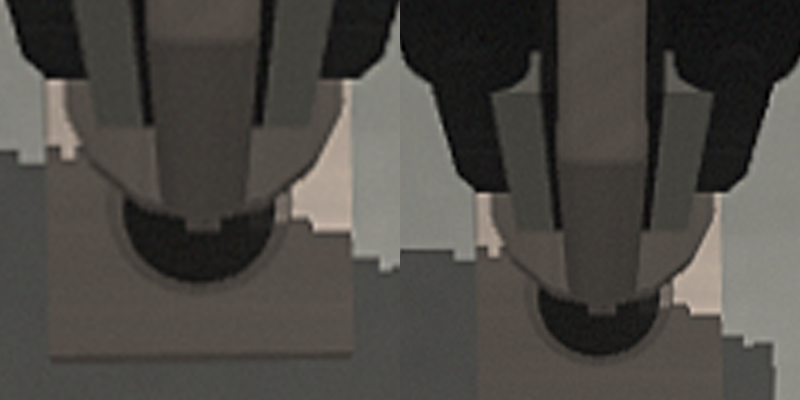

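Measured in this view, the key's axis is about (+1, -0.6) mm off the bore centre at (0.5055, -0.146). I'll correct that and lower into the mouth, stopping short of the plug.

>>> servo_tool([
  {"dx": -1, "dy": 0.6, "dz": -5, "rx": 0, "ry": 0, "rz": 0, "fingers": 1},
  {"dx": 0, "dy": 0, "dz": -5, "rx": 0, "ry": 0, "rz": 0, "fingers": 1},
  {"dx": 0, "dy": 0, "dz": -5, "rx": 0, "ry": 0, "rz": 0, "fingers": 1},
  {"dx": 0, "dy": 0, "dz": -5, "rx": 0, "ry": 0, "rz": 0, "fingers": 1},
  {"dx": 0, "dy": 0, "dz": -5, "rx": 0, "ry": 0, "rz": 0, "fingers": 1},
  {"dx": 0, "dy": 0, "dz": 0, "rx": 0, "ry": 0, "rz": 0, "fingers": 1},
  {"dx": 0, "dy": 0, "dz": 0, "rx": 0, "ry": 0, "rz": 0, "fingers": 1},
])

```text
clock: 9.45
tcp_pos: [0.5039, -0.1453, 0.1847]
orientation: [-0.0, -0.001, 1.0, 0.0]
wrist_force: [0.5, 0.0, -2.0]
finger_gap: 0.0092
```

>>> servo_tool([
  {"dx": 0, "dy": 0, "dz": -2, "rx": 0, "ry": 0, "rz": 0, "fingers": 1},
  {"dx": 0, "dy": 0, "dz": -2, "rx": 0, "ry": 0, "rz": 0, "fingers": 1},
  {"dx": 0, "dy": 0, "dz": 0, "rx": 0, "ry": 0, "rz": 0, "fingers": 1},
  {"dx": 0, "dy": 0, "dz": 0, "rx": 0, "ry": 0, "rz": 0, "fingers": 1},
])

```text
clock: 9.85
tcp_pos: [0.5039, -0.1454, 0.1809]
orientation: [-0.0, -0.001, 1.0, 0.0]
wrist_force: [0.8, 0.3, -0.5]
finger_gap: 0.0096
```

>>> servo_tool([
  {"dx": 0, "dy": 0, "dz": -2, "rx": 0, "ry": 0, "rz": 0, "fingers": 1},
  {"dx": 0, "dy": 0, "dz": -1, "rx": 0, "ry": 0, "rz": 0, "fingers": 1},
  {"dx": 0, "dy": 0, "dz": 0, "rx": 0, "ry": 0, "rz": 0, "fingers": 1},
  {"dx": 0, "dy": 0, "dz": 0, "rx": 0, "ry": 0, "rz": 0, "fingers": 1},
])

```text
clock: 10.25
tcp_pos: [0.5039, -0.1454, 0.1779]
orientation: [-0.0, -0.001, 1.0, 0.0]
wrist_force: [0.5, -0.2, -0.5]
finger_gap: 0.0092
```

```bash
python3 - <<'E'
from h import *
s=env.get_state();print(s["tcp_pos"],s["wrist_force"],s["ft_torque"])
E
```

```text
[ 0.50394538 -0.14538745  0.17790572] [ 0.54957161 -0.2442873  -0.54999257] [ 0.02645352 -0.05818526 -0.02615555]
```

>>> servo_tool([
  {"dx": 0, "dy": 0, "dz": -1, "rx": 0, "ry": 0, "rz": 0, "fingers": 1},
  {"dx": 0, "dy": 0, "dz": 0, "rx": 0, "ry": 0, "rz": 0, "fingers": 1},
  {"dx": 0, "dy": 0, "dz": 0, "rx": 0, "ry": 0, "rz": 0, "fingers": 1},
])

```text
clock: 10.55
tcp_pos: [0.5039, -0.1454, 0.1769]
orientation: [-0.0, -0.001, 1.0, 0.0]
wrist_force: [0.0, -0.1, -0.9]
finger_gap: 0.0091
```

>>> servo_tool([
  {"dx": 0, "dy": 0, "dz": -1, "rx": 0, "ry": 0, "rz": 0, "fingers": 1},
  {"dx": 0, "dy": 0, "dz": 0, "rx": 0, "ry": 0, "rz": 0, "fingers": 1},
  {"dx": 0, "dy": 0, "dz": 0, "rx": 0, "ry": 0, "rz": 0, "fingers": 1},
])

```text
clock: 10.85
tcp_pos: [0.5039, -0.1454, 0.1759]
orientation: [-0.0, -0.001, 1.0, 0.0]
wrist_force: [0.7, 0.2, -1.0]
finger_gap: 0.009
```

>>> servo_tool([
  {"dx": 0, "dy": 0, "dz": -1, "rx": 0, "ry": 0, "rz": 0, "fingers": 1},
  {"dx": 0, "dy": 0, "dz": 0, "rx": 0, "ry": 0, "rz": 0, "fingers": 1},
  {"dx": 0, "dy": 0, "dz": 0, "rx": 0, "ry": 0, "rz": 0, "fingers": 1},
])

```text
clock: 11.15
tcp_pos: [0.504, -0.1454, 0.1749]
orientation: [0.0, -0.001, 1.0, 0.0]
wrist_force: [-0.3, -0.4, -0.4]
finger_gap: 0.0093
```

>>> servo_tool([
  {"dx": 0, "dy": 0, "dz": -1, "rx": 0, "ry": 0, "rz": 0, "fingers": 1},
  {"dx": 0, "dy": 0, "dz": 0, "rx": 0, "ry": 0, "rz": 0, "fingers": 1},
  {"dx": 0, "dy": 0, "dz": 0, "rx": 0, "ry": 0, "rz": 0, "fingers": 1},
])

```text
clock: 11.45
tcp_pos: [0.504, -0.1454, 0.1739]
orientation: [-0.0, -0.001, 1.0, 0.0]
wrist_force: [-0.3, -0.3, -1.0]
finger_gap: 0.0094
```

```bash
python3 - <<'E'
from h import *
s,c=wrist(); p=s["tcp_pos"]; print(p,s["wrist_force"],s["ft_torque"])
cv2.imwrite("pics/w7.png",np.hstack([bird(c,p[0],p[1],.085,.03,400),bird(c,p[0],p[1],p[2]-.1134+.026,.03,400)])[:,:,::-1])
E
```

```text
[ 0.50395055 -0.14536413  0.17387717] [-0.25617009 -0.29529252 -0.99023324] [ 0.08809092  0.02470814 -0.0230988 ]
```

View pics/w7.png

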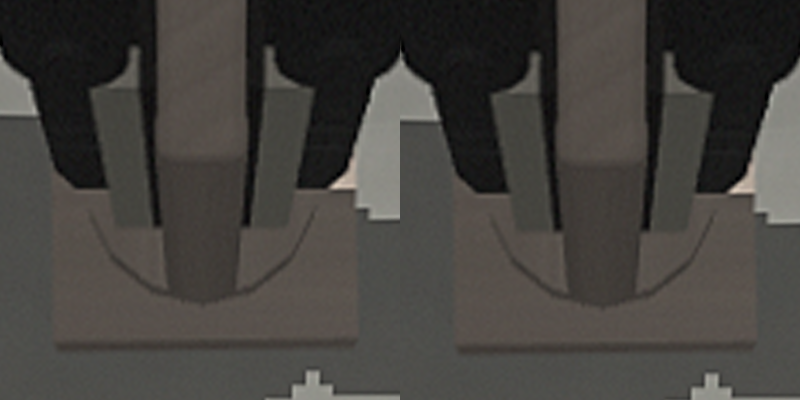

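The flange is now just above the collar with no spring force, so the blade seems to have entered the slot at once, because yaw 0 happened to be close to it. I'll lower gently until the flange seats.

>>> servo_tool([
  {"dx": 0, "dy": 0, "dz": -0.8, "rx": 0, "ry": 0, "rz": 0, "fingers": 1},
  {"dx": 0, "dy": 0, "dz": 0, "rx": 0, "ry": 0, "rz": 0, "fingers": 1},
  {"dx": 0, "dy": 0, "dz": 0, "rx": 0, "ry": 0, "rz": 0, "fingers": 1},
])

```text
clock: 11.8
tcp_pos: [0.504, -0.1454, 0.1731]
orientation: [-0.0, -0.001, 1.0, 0.0]
wrist_force: [0.5, 0.1, -1.2]
finger_gap: 0.0093
```

>>> servo_tool([
  {"dx": 0, "dy": 0, "dz": -0.6, "rx": 0, "ry": 0, "rz": 0, "fingers": 1},
  {"dx": 0, "dy": 0, "dz": 0, "rx": 0, "ry": 0, "rz": 0, "fingers": 1},
  {"dx": 0, "dy": 0, "dz": 0, "rx": 0, "ry": 0, "rz": 0, "fingers": 1},
])

```text
clock: 12.1
tcp_pos: [0.5039, -0.1454, 0.1725]
orientation: [-0.0, -0.001, 1.0, 0.0]
wrist_force: [0.8, 0.0, -0.9]
finger_gap: 0.0094
```

>>> servo_tool([
  {"dx": 0, "dy": 0, "dz": -0.5, "rx": 0, "ry": 0, "rz": 0, "fingers": 1},
  {"dx": 0, "dy": 0, "dz": 0, "rx": 0, "ry": 0, "rz": 0, "fingers": 1},
  {"dx": 0, "dy": 0, "dz": 0, "rx": 0, "ry": 0, "rz": 0, "fingers": 1},
])

```text
clock: 12.4
tcp_pos: [0.504, -0.1454, 0.1724]
orientation: [0.0, -0.001, 1.0, -0.0]
wrist_force: [-2.0, 0.2, 4.5]
finger_gap: 0.0092
```

>>> servo_tool([
  {"dx": 0, "dy": 0, "dz": -0.4, "rx": 0, "ry": 0, "rz": 0, "fingers": 1},
  {"dx": 0, "dy": 0, "dz": 0, "rx": 0, "ry": 0, "rz": 0, "fingers": 1},
  {"dx": 0, "dy": 0, "dz": 0, "rx": 0, "ry": 0, "rz": 0, "fingers": 1},
])

```text
clock: 12.7
tcp_pos: [0.504, -0.1454, 0.1724]
orientation: [0.0, -0.001, 1.0, -0.0]
wrist_force: [-3.5, 1.4, 7.5]
finger_gap: 0.0095
```

Contact came exactly at TCP z 0.1724, the computed home height, with 0.4 mm of command adding only a few newtons. So the flange is seated on the collar. I'll ease the press off, then turn clockwise slowly.

>>> servo_tool([
  {"dx": 0, "dy": 0, "dz": 0.7, "rx": 0, "ry": 0, "rz": 0, "fingers": 1},
  {"dx": 0, "dy": 0, "dz": 0, "rx": 0, "ry": 0, "rz": 0, "fingers": 1},
  {"dx": 0, "dy": 0, "dz": 0, "rx": 0, "ry": 0, "rz": 0, "fingers": 1},
])

```text
clock: 13.0
tcp_pos: [0.5041, -0.1454, 0.1724]
orientation: [0.0, -0.001, 1.0, 0.0]
wrist_force: [-1.4, 0.4, 2.2]
finger_gap: 0.0097
```

>>> servo_tool([
  {"dx": 0.03, "dy": 0.04, "dz": 0, "rx": 0, "ry": 0, "rz": -0.05, "fingers": 1},
  {"dx": 0.03, "dy": 0.04, "dz": 0, "rx": 0, "ry": 0, "rz": -0.05, "fingers": 1},
  {"dx": 0.03, "dy": 0.04, "dz": 0, "rx": 0, "ry": 0, "rz": -0.05, "fingers": 1},
  {"dx": 0.03, "dy": 0.04, "dz": 0, "rx": 0, "ry": 0, "rz": -0.05, "fingers": 1},
  {"dx": 0.03, "dy": 0.04, "dz": 0, "rx": 0, "ry": 0, "rz": -0.05, "fingers": 1},
  {"dx": 0.03, "dy": 0.04, "dz": 0, "rx": 0, "ry": 0, "rz": -0.05, "fingers": 1},
  {"dx": 0.03, "dy": 0.04, "dz": 0, "rx": 0, "ry": 0, "rz": -0.05, "fingers": 1},
  {"dx": 0.03, "dy": 0.04, "dz": 0, "rx": 0, "ry": 0, "rz": -0.05, "fingers": 1},
])

```text
clock: 13.8
tcp_pos: [0.5047, -0.1449, 0.1724]
orientation: [0.0, 0.199, 0.98, 0.0]
wrist_force: [0.7, 2.0, 2.2]
finger_gap: 0.0094
```

```bash
python3 - <<'E'
from h import *
for i in range(4):
    s,c=wrist();print(s["tcp_pos"],(np.arctan2(*yaw(s)[::-1])+np.pi).round(3),s["wrist_force"].round(2),s["ft_torque"].round(3),s["finger_gap"].round(4))
E
```

```text
Traceback (most recent call last):
AttributeError: 'float' object has no attribute 'round'
```

```bash
cat >> h.py <<'E'
def bolt(img,c):
    hsv=cv2.cvtColor(img,cv2.COLOR_RGB2HSV); m=(hsv[...,1]>140)&(hsv[...,2]>120)&(hsv[...,0]<30)
    ys,xs=np.nonzero(m); P=np.array([ray_plane(c,(x,y),.086) for x,y in zip(xs,ys)])
    k=(abs(P[:,1]+.146)<.015)&(P[:,0]>.52)&(P[:,0]<.66); X=P[k,0]
    return k.sum(),np.percentile(X,[0,5,50,95,100]).round(4),np.histogram(X,np.arange(.52,.662,.005))[0]
E
python3 - <<'E'
from h import *
s=env.get_state();print(s["tcp_pos"],np.arctan2(*yaw(s)[::-1])-np.pi,s["wrist_force"].round(2),s["ft_torque"].round(3))
c=read_camera("scene");print(bolt(cv2.imread("pics/s.png")[:,:,::-1].copy(),c));print(bolt(c["img"],c))
t=read_camera("top")
print(bolt(cv2.imread("pics/t.png")[:,:,::-1].copy(),t));print(bolt(t["img"],t))
a=cv2.imread("pics/s.png")[190:280,170:270];b=c["img"][190:280,170:270,::-1]
cv2.imwrite("pics/b1.png",np.hstack([cv2.resize(x,(400,360),interpolation=cv2.INTER_CUBIC) for x in(a,b)]))
E
```

```text
[ 0.50466646 -0.1448997   0.17239802] -0.4022129947539539 [0.3  1.21 2.29] [ 0.292 -0.036  0.039]
(np.int64(81), array([0.5622, 0.5649, 0.5879, 0.6249, 0.6274]), array([0, 0, 0, 0, 0, 0, 0, 0, 5, 8, 8, 8, 7, 8, 4, 0, 0, 3, 9, 8, 9, 4,
       0, 0, 0, 0, 0, 0]))
(np.int64(81), array([0.5622, 0.5649, 0.5879, 0.6249, 0.6274]), array([0, 0, 0, 0, 0, 0, 0, 0, 5, 8, 8, 8, 7, 8, 4, 0, 0, 3, 9, 8, 9, 4,
       0, 0, 0, 0, 0, 0]))
(np.int64(72), array([0.565 , 0.5651, 0.5911, 0.6285, 0.6304]), array([ 0,  0,  0,  0,  0,  0,  0,  0,  0, 10,  9,  4,  8,  4,  9,  0,  0,
        0,  8,  4,  8,  4,  4,  0,  0,  0,  0,  0]))Traceback (most recent call last):
  File "<stdin>", line 5, in <module>
  File "h.py", line 32, in bolt
    return k.sum(),np.percentile(X,[0,5,50,95,100]).round(4),np.histogram(X,np.arange(.52,.662,.005))[0]
                   ~~~~~~~~~~~~~^^^^^^^^^^^^^^^^^^^
    return _quantile_unchecked(
        a, q, axis, out, overwrite_input, method, keepdims, weights)
    return _ureduce(a,
                    func=_quantile_ureduce_func,
    ...<5 lines>...
                    overwrite_input=overwrite_input,
                    method=method)
    r = func(a, **kwargs)
    result = _quantile(arr,
                       quantiles=q,
    ...<2 lines>...
                       out=out,
                       weights=wgt)
    slices_having_nans = np.isnan(arr[-1, ...])
                                  ~~~^^^^^^^^^
IndexError: index -1 is out of bounds for axis 0 with size 0
```

The bolt has not moved yet in the scene view (identical mask), with z torque about 0.04 N m. The lost motion can be up to 0.36 rad, so I'll turn a little more and compare.

>>> servo_tool([
  {"dx": 0.03, "dy": 0, "dz": 0, "rx": 0, "ry": 0, "rz": -0.05, "fingers": 1},
  {"dx": 0.03, "dy": 0, "dz": 0, "rx": 0, "ry": 0, "rz": -0.05, "fingers": 1},
  {"dx": 0.03, "dy": 0, "dz": 0, "rx": 0, "ry": 0, "rz": -0.05, "fingers": 1},
  {"dx": 0.03, "dy": 0, "dz": 0, "rx": 0, "ry": 0, "rz": -0.05, "fingers": 1},
  {"dx": 0, "dy": 0, "dz": 0, "rx": 0, "ry": 0, "rz": 0, "fingers": 1},
  {"dx": 0, "dy": 0, "dz": 0, "rx": 0, "ry": 0, "rz": 0, "fingers": 1},
])

```text
clock: 14.55
tcp_pos: [0.5048, -0.1447, 0.1724]
orientation: [0.0, 0.294, 0.956, 0.001]
wrist_force: [2.7, 4.1, 2.6]
finger_gap: 0.0094
```

```bash
cat > chk.py <<'E'
from h import *
s=env.get_state();print(s["clock"],s["tcp_pos"],np.arctan2(*yaw(s)[::-1])-np.pi,s["wrist_force"].round(2),s["ft_torque"].round(3))
c=read_camera("scene");print(bolt(c["img"],c))
a=cv2.imread("pics/s.png")[190:280,170:270];b=c["img"][190:280,170:270,::-1]
cv2.imwrite("pics/b%d.png"%(s["clock"]*10),np.hstack([cv2.resize(x,(400,360),interpolation=cv2.INTER_CUBIC) for x in(a,b)]))
E
python3 chk.py; ls pics
```

```text
14.55 [ 0.50476572 -0.14468669  0.17243696] -0.5965511292346548 [2.68 4.06 2.61] [ 0.799 -0.536  0.102]
(np.int64(79), array([0.5622, 0.5649, 0.5873, 0.625 , 0.6274]), array([0, 0, 0, 0, 0, 0, 0, 0, 5, 8, 8, 8, 7, 8, 3, 0, 0, 3, 8, 8, 9, 4,
       0, 0, 0, 0, 0, 0]))
b145.png
crop1.png
s.png
t.png
w1.png
w2.png
w3.png
w4.png
w5.png
w6.png
w7.png
```

View pics/b145.png

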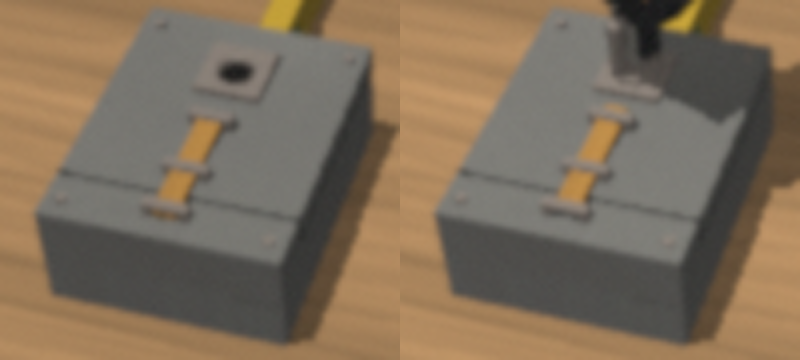

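The bolt has moved: brass now shows on the lock side of the near strap at (618,108), and its far tip has gone under the far strap (it was at (165,215)). The key is engaged, so I'll relieve the side force and turn on.

>>> servo_tool([
  {"dx": 0.3, "dy": 0.4, "dz": 0.2, "rx": 0, "ry": 0, "rz": 0, "fingers": 1},
  {"dx": 0.02, "dy": 0.04, "dz": 0, "rx": 0, "ry": 0, "rz": -0.05, "fingers": 1},
  {"dx": 0.02, "dy": 0.04, "dz": 0, "rx": 0, "ry": 0, "rz": -0.05, "fingers": 1},
  {"dx": 0.02, "dy": 0.04, "dz": 0, "rx": 0, "ry": 0, "rz": -0.05, "fingers": 1},
  {"dx": 0, "dy": 0, "dz": 0, "rx": 0, "ry": 0, "rz": 0, "fingers": 1},
  {"dx": 0, "dy": 0, "dz": 0, "rx": 0, "ry": 0, "rz": 0, "fingers": 1},
])

```text
clock: 15.2
tcp_pos: [0.5049, -0.1444, 0.1725]
orientation: [0.0, 0.365, 0.931, 0.0]
wrist_force: [3.8, 4.1, 1.1]
finger_gap: 0.0094
```

```bash
cat >> h.py <<'E'
def prof(img,c):
    # brass-ness (R-B)/(R+B) along the bolt's line, 1.5 mm steps, maximum over +-3 mm across
    f=img.astype(float); q=cv2.GaussianBlur((f[...,0]-f[...,2])/(f[...,0]+f[...,2]+1),(0,0),.4).astype(np.float32)
    X=np.arange(.54,.648,.002); r=[]
    for x in X:
        uv=np.array([proj(c,(x,-.1455+d,.086)) for d in np.arange(-.006,.0061,.002)],np.float32)
        r.append(cv2.remap(q,uv[:,:1],uv[:,1:],cv2.INTER_LINEAR).max())
    return (100*np.array(r)).astype(int)
E
cat >> chk.py <<'E'
print(np.arange(540,648,2)); print(prof(cv2.imread("pics/s.png")[:,:,::-1],c));print(prof(c["img"],c)); 
E
python3 - <<'E'
from h import *
c=read_camera("scene");np.set_printoptions(linewidth=400)
E
python3 chk.py
```

```text
15.25 [ 0.50490825 -0.14437797  0.17246957] -0.7473155294247298 [3.92 4.11 0.87] [ 0.9   -0.814  0.028]
(np.int64(79), array([0.5622, 0.5649, 0.5873, 0.625 , 0.6274]), array([0, 0, 0, 0, 0, 0, 0, 0, 5, 8, 8, 8, 7, 8, 3, 0, 0, 3, 8, 8, 9, 4,
       0, 0, 0, 0, 0, 0]))
[540 542 544 546 548 550 552 554 556 558 560 562 564 566 568 570 572 574
 576 578 580 582 584 586 588 590 592 594 596 598 600 602 604 606 608 610
 612 614 616 618 620 622 624 626 628 630 632 634 636 638 640 642 644 646]
[ 2  2  3  3  5  5  7 10 15 24 34 39 42 43 44 43 43 43 43 44 43 43 43 43
 43 42 38 32 23 15 12 13 20 29 37 41 43 43 44 44 44 43 43 40 36 27 19 12
 10 12 17 22 19 14]
[16 23 29 28 25 18 13 12 16 24 34 38 42 43 43 43 43 44 43 43 43 43 43 43
 43 42 38 31 22 15 11 13 19 29 37 41 43 43 43 43 43 43 43 41 36 26 17 11
  8  6  6  5  4  3]
```

>>> servo_tool([
  {"dx": 0.5, "dy": 0.4, "dz": 0, "rx": 0, "ry": 0, "rz": 0, "fingers": 1},
  {"dx": 0, "dy": 0, "dz": 0, "rx": 0, "ry": 0, "rz": 0, "fingers": 1},
  {"dx": 0, "dy": 0, "dz": 0, "rx": 0, "ry": 0, "rz": 0, "fingers": 1},
])

```text
clock: 15.6
tcp_pos: [0.5051, -0.1442, 0.1725]
orientation: [-0.0, 0.366, 0.931, -0.0]
wrist_force: [3.4, 1.9, 0.1]
finger_gap: 0.0097
```

```bash
sed -i 's/X=np.arange(.54,.648,.002)/X=np.arange(.526,.568,.001)/' h.py; sed -i 's/np.arange(540,648,2)/np.arange(526,568)/' chk.py
cat >> chk.py <<'E'
o=cv2.imread("pics/b145.png"); 
E
python3 chk.py
```

```text
15.6 [ 0.50505897 -0.14424205  0.17245357] -0.7486457387643979 [3.41 1.92 0.06] [ 0.574 -0.466  0.12 ]
(np.int64(79), array([0.5622, 0.5649, 0.5873, 0.625 , 0.6274]), array([0, 0, 0, 0, 0, 0, 0, 0, 5, 8, 8, 8, 7, 8, 3, 0, 0, 3, 8, 8, 9, 4,
       0, 0, 0, 0, 0, 0]))
[526 527 528 529 530 531 532 533 534 535 536 537 538 539 540 541 542 543
 544 545 546 547 548 549 550 551 552 553 554 555 556 557 558 559 560 561
 562 563 564 565 566 567]
[ 7  7  7  6  6  6  6  5  5  4  4  3  3  2  2  2  2  2  3  3  3  4  5  5
  5  6  7  8 10 12 15 20 24 29 34 36 39 41 42 43 43 44]
[ 7  7  7  7  7  6  6  6  6  6  7  8 10 13 16 20 23 26 29 30 28 27 25 22
 18 15 13 13 12 13 16 19 24 28 33 36 38 41 42 42 43 43]
```

```bash
python3 - <<'E'
from h import *
np.set_printoptions(linewidth=300)
c=read_camera("scene");t=read_camera("top")
print("seam scene",ray_plane(c,(213.7,238.2),.08),ray_plane(c,(170+65/4,190+172/4),.08),ray_plane(c,(170+300/4,190+217/4),.08))
print("seam top",ray_plane(t,(290+90/4.8,148+80/4.8),.08),ray_plane(t,(290+285/4.8,148+75/4.8),.08))
print("scene edge",ray_plane(c,(170+38/4,190+212/4),.08),ray_plane(c,(170+278/4,190+264/4),.08))
def prof2(img,c,X,z,y):
    f=img.astype(float); q=((f[...,0]-f[...,2])/(f[...,0]+f[...,2]+1)).astype(np.float32)
    r=[]
    for x in X:
        uv=np.array([proj(c,(x,y+d,z)) for d in np.arange(-.004,.0041,.002)],np.float32); r.append(cv2.remap(q,uv[:,:1],uv[:,1:],cv2.INTER_LINEAR).max())
    return (100*np.array(r)).astype(int)
X=np.arange(.624,.664,.001)
print((X*1000).round().astype(int))
b=cv2.imread("pics/b145.png")[:,400:,::-1]; b=cv2.resize(b,(100,90),interpolation=cv2.INTER_AREA); m=c["img"].copy(); m[190:280,170:270]=b
s0=cv2.imread("pics/s.png")[:,:,::-1]
for i in(s0,m,c["img"]): print(prof2(i,c,X,.084,-.1445))
X=np.arange(.53,.57,.001);print((X*1000).round().astype(int))
for i in(s0,m,c["img"]): print(prof2(i,c,X,.084,-.1445))
E
```

```text
seam scene [ 0.62004632 -0.14289793  0.08      ] [ 0.62247886 -0.21622071  0.08      ] [ 0.61771943 -0.06125275  0.08      ]
seam top [ 0.62003471 -0.09045455  0.08      ] [ 0.62234855 -0.22171084  0.08      ]
scene edge [ 0.65832651 -0.21822567  0.08      ] [ 0.65715967 -0.06190393  0.08      ]
[624 625 626 627 628 629 630 631 632 633 634 635 636 637 638 639 640 641 642 643 644 645 646 647 648 649 650 651 652 653 654 655 656 657 658 659 660 661 662 663 664]
[42 39 37 33 29 24 20 16 13 11 10 10 11 13 15 19 22 24 21 18 15 12  8  6  4  3  3  2  2  2  2  2  2  2  2  2  2  2  3  3  2]
[41 39 37 33 29 24 20 16 13 11  9  8  7  6  6  5  4  4  3  3  2  2  2  2  2  2  2  2  2  2  2  3  3  3  3  2  2  2  2  2  3]
[41 39 37 33 28 23 18 15 12 10  8  8  7  6  6  5  4  4  3  3  3  3  2  2  2  2  2  2  2  2  2  2  2  2  2  2  2  2  2  2  2]
[530 531 532 533 534 535 536 537 538 539 540 541 542 543 544 545 546 547 548 549 550 551 552 553 554 555 556 557 558 559 560 561 562 563 564 565 566 567 568 569]
[ 6  5  5  4  4  3  3  3  2  2  2  2  3  3  3  4  4  5  5  6  7  8  9 12 15 19 24 29 33 37 39 41 42 43 43 44 44 44 43 43]
[ 6  5  5  4  4  4  5  5  7  8 11 14 17 20 20 20 20 18 16 14 12 12 12 13 15 18 23 28 32 36 38 41 42 43 43 43 43 43 43 43]
[ 6  6  6  6  6  7  9 12 16 20 23 27 30 31 29 29 26 22 19 15 13 12 12 12 15 19 23 28 33 36 38 41 42 42 43 43 43 43 43 43]
```

Seam at x≈0.620. The bolt's near tip has gone from 0.5417 to 0.538 over the last 0.15 rad, as expected at 20 mm/rad. Its absolute travel is uncertain because of the play, so I'll continue in small steps, watching torque and tip.

>>> servo_tool([
  {"dx": 0.3, "dy": 0.2, "dz": 0, "rx": 0, "ry": 0, "rz": -0.05, "fingers": 1},
  {"dx": 0.1, "dy": 0.1, "dz": 0, "rx": 0, "ry": 0, "rz": -0.05, "fingers": 1},
  {"dx": 0, "dy": 0, "dz": 0, "rx": 0, "ry": 0, "rz": 0, "fingers": 1},
  {"dx": 0, "dy": 0, "dz": 0, "rx": 0, "ry": 0, "rz": 0, "fingers": 1},
])

```text
clock: 16.15
tcp_pos: [0.5053, -0.1439, 0.1724]
orientation: [-0.0, 0.411, 0.911, -0.0]
wrist_force: [0.5, 2.1, 0.7]
finger_gap: 0.0097
```

```bash
cat > c2.py <<'E'
from h import *
np.set_printoptions(linewidth=300,suppress=True)
F=[];A=[]
for i in range(6):
    c=read_camera("scene"); s=env.get_state(); F.append(np.r_[s["wrist_force"],s["ft_torque"]]);A.append(c["img"].astype(float))
print(s["clock"],s["tcp_pos"].round(4),np.arctan2(*yaw(s)[::-1])-np.pi,np.mean(F,0).round(3),"tau6",s["tau"][5].round(3))
im=np.mean(A,0); np.save("pics/a%d.npy"%(s["clock"]*10),im)
s0=cv2.imread("pics/s.png")[:,:,::-1].astype(float)
def p(f,X):
    q=((f[...,0]-f[...,2])/(f[...,0]+f[...,2]+1)).astype(np.float32)
    g=[[proj(c,(x,-.1445+d,.084)) for d in np.arange(-.004,.0041,.002)] for x in X]; g=np.array(g,np.float32)
    return (100*cv2.remap(q,g[...,0],g[...,1],cv2.INTER_LINEAR).max(1)).astype(int)
for X in(np.arange(.524,.56,.001),np.arange(.606,.636,.001)):
    print((X*1000).round().astype(int)); print(p(s0,X));print(p(im,X))
E
python3 c2.py
```

```text
16.45 [ 0.5054 -0.1439  0.1724] -0.8486139172068827 [ 0.493  1.469  0.257  0.363 -0.201  0.043] tau6 0.049
[524 525 526 527 528 529 530 531 532 533 534 535 536 537 538 539 540 541 542 543 544 545 546 547 548 549 550 551 552 553 554 555 556 557 558 559 560]
[ 6  6  6  7  6  6  6  5  5  4  4  3  3  3  2  2  2  2  3  3  3  4  4  5  5  6  7  8  9 12 15 19 24 29 33 37 39]
[ 6  6  6  6  6  6  6  7  8  9 11 14 18 23 27 31 33 35 37 36 33 31 27 23 19 15 13 12 12 12 15 19 23 29 33 37 38]
[606 607 608 609 610 611 612 613 614 615 616 617 618 619 620 621 622 623 624 625 626 627 628 629 630 631 632 633 634 635 636]
[37 39 41 43 43 43 43 43 44 44 44 44 44 44 43 43 43 43 42 39 37 33 29 24 20 16 13 11 10 10 11]
[37 39 41 42 43 43 43 43 43 43 43 43 43 43 43 43 43 43 41 38 36 30 25 20 16 13 10  8  7  7  6]
```

No stop felt: mean z torque is 0.04 N m and tau6 0.05, which is just the bolt's drag. The far edge is starting to recede, giving a travel estimate of about 14 mm. One more 0.05 rad.

>>> servo_tool([
  {"dx": 0.05, "dy": 0.2, "dz": 0, "rx": 0, "ry": 0, "rz": -0.05, "fingers": 1},
  {"dx": 0, "dy": 0, "dz": 0, "rx": 0, "ry": 0, "rz": 0, "fingers": 1},
  {"dx": 0, "dy": 0, "dz": 0, "rx": 0, "ry": 0, "rz": 0, "fingers": 1},
])

```text
clock: 16.75
tcp_pos: [0.5055, -0.1437, 0.1725]
orientation: [-0.0, 0.434, 0.901, -0.0]
wrist_force: [-0.2, 1.3, 0.1]
finger_gap: 0.0096
```

```bash
python3 c2.py
```

```text
17.05 [ 0.5055 -0.1437  0.1725] -0.8986089320490827 [ 0.319  0.577 -0.23   0.179 -0.134  0.066] tau6 0.052
[524 525 526 527 528 529 530 531 532 533 534 535 536 537 538 539 540 541 542 543 544 545 546 547 548 549 550 551 552 553 554 555 556 557 558 559 560]
[ 6  6  6  7  6  6  6  5  5  4  4  3  3  3  2  2  2  2  3  3  3  4  4  5  5  6  7  8  9 12 15 19 24 29 33 37 39]
[ 7  6  6  6  6  7  7  8  9 12 15 18 22 26 30 34 35 37 38 37 33 31 27 23 19 15 13 12 12 12 14 18 23 29 33 36 38]
[606 607 608 609 610 611 612 613 614 615 616 617 618 619 620 621 622 623 624 625 626 627 628 629 630 631 632 633 634 635 636]
[37 39 41 43 43 43 43 43 44 44 44 44 44 44 43 43 43 43 42 39 37 33 29 24 20 16 13 11 10 10 11]
[36 39 41 42 43 43 43 43 43 43 43 43 43 43 43 43 43 42 41 37 34 29 24 19 14 12 10  8  7  7  6]
```

No stop reached. I'll release with a small opening, rise straight up, and inspect the bolt and seam from close above with the wrist camera. If the bolt needs more travel I can regrasp at the same pose.

>>> servo_tool([
  {"dx": 0, "dy": 0, "dz": 0, "rx": 0, "ry": 0, "rz": 0, "fingers": 0.3},
  {"dx": 0, "dy": 0, "dz": 0, "rx": 0, "ry": 0, "rz": 0, "fingers": 0.3},
  {"dx": 0, "dy": 0, "dz": 0, "rx": 0, "ry": 0, "rz": 0, "fingers": 0.3},
  {"dx": 0, "dy": 0, "dz": 0, "rx": 0, "ry": 0, "rz": 0, "fingers": 0.3},
  {"dx": 0, "dy": 0, "dz": 10, "rx": 0, "ry": 0, "rz": 0, "fingers": 0.3},
  {"dx": 0, "dy": 0, "dz": 30, "rx": 0, "ry": 0, "rz": 0, "fingers": 0.3},
  {"dx": 0, "dy": 0, "dz": 30, "rx": 0, "ry": 0, "rz": 0, "fingers": 0.3},
  {"dx": 0, "dy": 0, "dz": 40, "rx": 0, "ry": 0, "rz": 0, "fingers": 0.3},
])

```text
clock: 17.85
tcp_pos: [0.5049, -0.1433, 0.2832]
orientation: [-0.001, 0.434, 0.901, -0.0]
wrist_force: [0.5, -0.8, 0.2]
finger_gap: 0.03
```

>>> servo_tool([
  {"dx": 34, "dy": -14, "dz": 0, "rx": 0, "ry": 0, "rz": 0, "fingers": 0.3},
  {"dx": 34, "dy": -14, "dz": 0, "rx": 0, "ry": 0, "rz": 0, "fingers": 0.3},
  {"dx": 34, "dy": -14, "dz": 0, "rx": 0, "ry": 0, "rz": 0, "fingers": 0.3},
  {"dx": 33, "dy": -14, "dz": 0, "rx": 0, "ry": 0, "rz": 0, "fingers": 0.3},
  {"dx": 0, "dy": 0, "dz": 0, "rx": 0, "ry": 0, "rz": 0, "fingers": 0.3},
  {"dx": 0, "dy": 0, "dz": 0, "rx": 0, "ry": 0, "rz": 0, "fingers": 0.3},
  {"dx": 0, "dy": 0, "dz": 0, "rx": 0, "ry": 0, "rz": 0, "fingers": 0.3},
])

```text
clock: 18.55
tcp_pos: [0.6398, -0.1992, 0.283]
orientation: [-0.0, 0.434, 0.901, 0.0]
wrist_force: [0.2, 0.3, 0.7]
finger_gap: 0.0299
```

```bash
python3 - <<'E'
from h import *
s,c=wrist(); print(s["clock"],s["tcp_pos"],s["wrist_force"].round(2),s["finger_gap"])
b=bird(c,.575,-.146,.085,.085,850)   # 0.2 mm/px
b=cv2.resize(b[:, 225:625],None,fx=.7,fy=.7,interpolation=cv2.INTER_AREA)[:595]
z=bird(c,.625,-.146,.085,.03,500)
o=np.zeros((600,800,3),np.uint8); o[:b.shape[0],:b.shape[1]]=b; o[:500,290:790]=z
cv2.imwrite("pics/w8.png",o[:,:,::-1]); cv2.imwrite("pics/w8raw.png",c["img"][:,:,::-1])
E
```

```text
18.55 [ 0.63983909 -0.19918397  0.28296362] [0.16 0.32 0.75] 0.029857467525089998
```

View pics/w8.png

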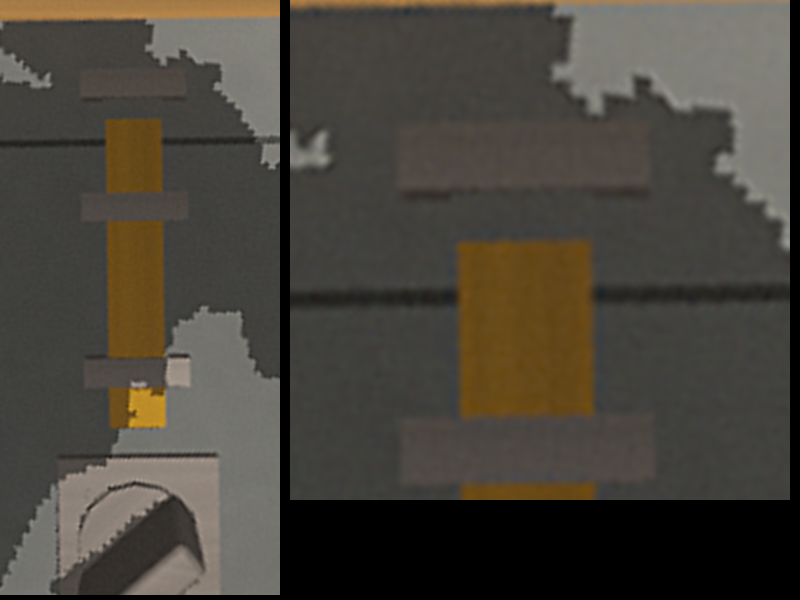

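This close view is plain: the bolt's far tip (290+235, 242) still lies about 6.5 mm past the dark seam (row 296), so it is not visibly clear. The key stands seated at lower left. I'll re-derive the travel numerically from the first pictures before deciding how much more to turn.

```bash
cat > c3.py <<'E'
from h import *
np.set_printoptions(linewidth=400)
def q(f):
    f=f.astype(float); return ((f[...,0]-f[...,2])/(f[...,0]+f[...,2]+1)).astype(np.float32)
t=read_camera("top"); c=read_camera("scene")
X=np.arange(.528,.652,.002); print((X*1000).round().astype(int))
for n,cam,f0 in(("top",t,"t"),("scene",c,"s")):
    for im in(cv2.imread("pics/%s.png"%f0)[:,:,::-1],cam["img"]):
        y0=-.1465 if n=="top" else -.1445
        g=np.array([[proj(cam,(x,y0+d,.085)) for d in np.arange(-.004,.0041,.002)] for x in X],np.float32)
        print(n,(100*cv2.remap(q(im),g[...,0],g[...,1],cv2.INTER_LINEAR).mean(1)).astype(int))
E
python3 c3.py
```

```text
[528 530 532 534 536 538 540 542 544 546 548 550 552 554 556 558 560 562 564 566 568 570 572 574 576 578 580 582 584 586 588 590 592 594 596 598 600 602 604 606 608 610 612 614 616 618 620 622 624 626 628 630 632 634 636 638 640 642 644 646 648 650]
top [ 7  6  5  4  3  3  3  3  3  3  4  5  7  7  8 12 21 32 40 45 45 45 45 45 45 45 45 45 45 45 46 46 46 46 41 33 19 11  8 14 23 39 46 46 46 46 46 46 46 46 46 46 37 26 14  8  8  7  6  4  4  4]
top [15 15 15 15 15 15 15 15 15 15 15 15 15 15 15 15 15 15 15 15 16 16 16 16 15 15 16 16 16 16 16 16 16 16 16 16 16 16 16 16 16 16 16 16 16 16 16 16 16 16 16 16 16 16 16 16 16 16 16 16 16 16]
scene [ 6  6  5  4  3  2  2  2  3  4  5  6  7 11 18 28 36 41 43 43 43 43 43 43 43 43 43 43 42 42 42 40 35 27 18 13 10 15 23 32 39 42 42 43 43 42 42 42 41 38 32 23 15 10  9 12 18 21 16  9  5  3]
scene [ 6  6  7 10 15 24 31 35 36 32 26 19 14 13 17 25 32 37 39 39 39 39 39 40 40 40 40 40 40 40 40 38 33 25 16 12 10 13 20 28 34 38 39 40 40 40 40 39 38 36 29 20 13  8  6  5  4  3  2  2  2  2]
```

The first top and scene pictures put the bolt's lock-side end under the near strap and its far end just beyond the far strap. That makes the travel so far 11.4–16 mm, best estimate 14.5. A further 0.08 rad gives 13–17.6 mm: past the 13 mm clearing point yet short of the 18 mm stop. I'll regrasp at the same pose.

>>> servo_tool([
  {"dx": -34, "dy": 14, "dz": 0, "rx": 0, "ry": 0, "rz": 0, "fingers": 0.3},
  {"dx": -34, "dy": 14, "dz": 0, "rx": 0, "ry": 0, "rz": 0, "fingers": 0.3},
  {"dx": -34, "dy": 14, "dz": 0, "rx": 0, "ry": 0, "rz": 0, "fingers": 0.3},
  {"dx": -32.6, "dy": 13.7, "dz": 0, "rx": 0, "ry": 0, "rz": 0, "fingers": 0.3},
  {"dx": 0, "dy": 0, "dz": 0, "rx": 0, "ry": 0, "rz": 0, "fingers": 0.3},
  {"dx": 0, "dy": 0, "dz": -25, "rx": 0, "ry": 0, "rz": 0, "fingers": 0.3},
  {"dx": 0, "dy": 0, "dz": 0, "rx": 0, "ry": 0, "rz": 0, "fingers": 0.3},
  {"dx": 0, "dy": 0, "dz": 0, "rx": 0, "ry": 0, "rz": 0, "fingers": 0.3},
])

```text
clock: 19.5
tcp_pos: [0.5059, -0.1438, 0.2579]
orientation: [-0.0, 0.434, 0.901, 0.0]
wrist_force: [0.2, -0.1, 0.0]
finger_gap: 0.0299
```

```bash
python3 - <<'E'
from h import *
s,c=wrist(); print(s["clock"],s["tcp_pos"],np.arctan2(*yaw(s)[::-1])-np.pi,s["wrist_force"].round(2),s["finger_gap"])
b=bird(c,.505,-.145,.133,.03,400); cv2.imwrite("pics/w9.png",b[:,:,::-1])
# bright/flat top of the bow: largest grey blob orientation
for r in cut_out("key","wrist")[:1]:
    m=r["region"]; ys,xs=np.nonzero(m); P=np.array([wray(c,(x,y),.133)[:2] for x,y in zip(xs,ys)]); print(r["confidence"],r["extent"],P.mean(0),m.sum())
    rr=cv2.minAreaRect((P*1000).astype(np.float32)); print(rr)
E
```

```text
19.5 [ 0.50588043 -0.14384369  0.25794555] -0.89877830426519 [ 0.18 -0.1   0.02] 0.029937016402690572
0.93 [256.2, 195.0, 306.1, 262.7] [ 0.49966779 -0.13796271] 1812
((503.6524963378906, -138.73834228515625), (26.92292022705078, 42.877933502197266), 58.89680862426758)
```

>>> servo_tool([
  {"dx": -0.6, "dy": 0.3, "dz": -25, "rx": 0, "ry": 0, "rz": 0, "fingers": 0.3},
  {"dx": 0, "dy": 0, "dz": -25, "rx": 0, "ry": 0, "rz": 0, "fingers": 0.3},
  {"dx": 0, "dy": 0, "dz": -20, "rx": 0, "ry": 0, "rz": 0, "fingers": 0.3},
  {"dx": 0, "dy": 0, "dz": -14.5, "rx": 0, "ry": 0, "rz": 0, "fingers": 0.3},
  {"dx": 0, "dy": 0, "dz": 0, "rx": 0, "ry": 0, "rz": 0, "fingers": 0.3},
  {"dx": 0, "dy": 0, "dz": 0, "rx": 0, "ry": 0, "rz": 0, "fingers": 0.3},
  {"dx": 0, "dy": 0, "dz": 0, "rx": 0, "ry": 0, "rz": 0, "fingers": 0.3},
])

```text
clock: 20.3
tcp_pos: [0.5064, -0.1441, 0.1744]
orientation: [0.001, 0.434, 0.901, 0.0]
wrist_force: [-0.2, -0.0, 0.6]
finger_gap: 0.0295
```

>>> servo_tool([
  {"dx": 0, "dy": 0, "dz": 0, "rx": 0, "ry": 0, "rz": 0, "fingers": 1},
  {"dx": 0, "dy": 0, "dz": 0, "rx": 0, "ry": 0, "rz": 0, "fingers": 1},
  {"dx": 0, "dy": 0, "dz": 0, "rx": 0, "ry": 0, "rz": 0, "fingers": 1},
  {"dx": 0, "dy": 0, "dz": 0, "rx": 0, "ry": 0, "rz": 0, "fingers": 1},
  {"dx": 0, "dy": 0, "dz": 0, "rx": 0, "ry": 0, "rz": 0, "fingers": 1},
], newtons=25)

```text
clock: 20.8
tcp_pos: [0.5059, -0.1439, 0.1741]
orientation: [0.001, 0.434, 0.901, -0.0]
wrist_force: [-0.4, 0.4, 5.5]
finger_gap: 0.0098
```

```bash
python3 c2.py|head -1
```

```text
21.1 [ 0.506  -0.1439  0.1741] -0.898795038517362 [-0.712  0.089  6.027 -0.043  0.198  0.028] tau6 0.046
```

>>> servo_tool([
  {"dx": 0, "dy": 0, "dz": 0.4, "rx": 0, "ry": 0, "rz": 0, "fingers": 1},
  {"dx": 0, "dy": 0.05, "dz": 0, "rx": 0, "ry": 0, "rz": -0.02, "fingers": 1},
  {"dx": 0, "dy": 0.05, "dz": 0, "rx": 0, "ry": 0, "rz": -0.02, "fingers": 1},
  {"dx": 0, "dy": 0, "dz": 0, "rx": 0, "ry": 0, "rz": 0, "fingers": 1},
  {"dx": 0, "dy": 0, "dz": 0, "rx": 0, "ry": 0, "rz": 0, "fingers": 1},
])

```text
clock: 21.6
tcp_pos: [0.5059, -0.1439, 0.1741]
orientation: [0.001, 0.453, 0.892, -0.0]
wrist_force: [-0.7, -0.8, 6.0]
finger_gap: 0.0096
```

```bash
python3 c2.py
```

```text
21.9 [ 0.5059 -0.1439  0.1741] -0.939729883480243 [-0.032 -1.12   6.198 -0.168  0.064  0.011] tau6 0.023
[524 525 526 527 528 529 530 531 532 533 534 535 536 537 538 539 540 541 542 543 544 545 546 547 548 549 550 551 552 553 554 555 556 557 558 559 560]
[ 6  6  6  7  6  6  6  5  5  4  4  3  3  3  2  2  2  2  3  3  3  4  4  5  5  6  7  8  9 12 15 19 24 29 33 37 39]
[ 7  7  6  6  7  8  9 10 12 15 19 23 27 30 34 37 37 39 39 38 34 31 27 23 19 15 13 12 12 12 15 18 23 29 33 37 38]
[606 607 608 609 610 611 612 613 614 615 616 617 618 619 620 621 622 623 624 625 626 627 628 629 630 631 632 633 634 635 636]
[37 39 41 43 43 43 43 43 44 44 44 44 44 44 43 43 43 43 42 39 37 33 29 24 20 16 13 11 10 10 11]
[36 39 41 42 43 43 43 43 43 43 43 43 43 43 43 43 43 42 40 37 34 28 23 18 14 12 10  8  7  7  7]
```

>>> servo_tool([
  {"dx": 0, "dy": 0.05, "dz": 0, "rx": 0, "ry": 0, "rz": -0.02, "fingers": 1},
  {"dx": 0, "dy": 0.05, "dz": 0, "rx": 0, "ry": 0, "rz": -0.02, "fingers": 1},
  {"dx": 0, "dy": 0, "dz": 0, "rx": 0, "ry": 0, "rz": 0, "fingers": 1},
  {"dx": 0, "dy": 0, "dz": 0, "rx": 0, "ry": 0, "rz": 0, "fingers": 1},
])

```text
clock: 22.3
tcp_pos: [0.506, -0.1438, 0.1741]
orientation: [0.001, 0.471, 0.882, -0.0]
wrist_force: [0.2, -0.3, 5.1]
finger_gap: 0.0096
```

```bash
python3 c2.py
```

```text
22.6 [ 0.506  -0.1438  0.1741] -0.9797719081244765 [-0.169 -0.829  5.804 -0.174  0.016  0.021] tau6 0.023
[524 525 526 527 528 529 530 531 532 533 534 535 536 537 538 539 540 541 542 543 544 545 546 547 548 549 550 551 552 553 554 555 556 557 558 559 560]
[ 6  6  6  7  6  6  6  5  5  4  4  3  3  3  2  2  2  2  3  3  3  4  4  5  5  6  7  8  9 12 15 19 24 29 33 37 39]
[ 6  6  7  7  7  8 10 11 14 19 23 28 31 34 37 39 39 40 40 38 34 31 27 23 19 15 13 12 12 13 15 19 23 29 33 36 38]
[606 607 608 609 610 611 612 613 614 615 616 617 618 619 620 621 622 623 624 625 626 627 628 629 630 631 632 633 634 635 636]
[37 39 41 43 43 43 43 43 44 44 44 44 44 44 43 43 43 43 42 39 37 33 29 24 20 16 13 11 10 10 11]
[36 39 41 42 43 43 43 43 43 43 43 43 43 43 43 43 42 42 39 35 31 26 21 17 13 10  9  8  7  7  6]
```

Travel is now at least 13.2 mm by the near-strap bound, best estimate 16 mm, and torque shows no stop (0.02 N m). I'll release and lift straight off.

>>> servo_tool([
  {"dx": 0, "dy": 0, "dz": 0, "rx": 0, "ry": 0, "rz": 0, "fingers": 0.3},
  {"dx": 0, "dy": 0, "dz": 0, "rx": 0, "ry": 0, "rz": 0, "fingers": 0.3},
  {"dx": 0, "dy": 0, "dz": 0, "rx": 0, "ry": 0, "rz": 0, "fingers": 0.3},
  {"dx": 0, "dy": 0, "dz": 0, "rx": 0, "ry": 0, "rz": 0, "fingers": 0.3},
  {"dx": 0, "dy": 0, "dz": 10, "rx": 0, "ry": 0, "rz": 0, "fingers": 0.3},
  {"dx": 0, "dy": 0, "dz": 30, "rx": 0, "ry": 0, "rz": 0, "fingers": 0.3},
  {"dx": 0, "dy": 0, "dz": 35, "rx": 0, "ry": 0, "rz": 0, "fingers": 0.3},
  {"dx": 0, "dy": 0, "dz": 35, "rx": 0, "ry": 0, "rz": 0, "fingers": 0.3},
])

```text
clock: 23.4
tcp_pos: [0.5051, -0.1433, 0.2851]
orientation: [-0.0, 0.47, 0.883, 0.0]
wrist_force: [0.4, 0.8, -0.4]
finger_gap: 0.0303
```

>>> servo_tool([
  {"dx": 34, "dy": -14, "dz": 0, "rx": 0, "ry": 0, "rz": 0, "fingers": 0.3},
  {"dx": 34, "dy": -14, "dz": 0, "rx": 0, "ry": 0, "rz": 0, "fingers": 0.3},
  {"dx": 34, "dy": -14, "dz": 0, "rx": 0, "ry": 0, "rz": 0, "fingers": 0.3},
  {"dx": 33, "dy": -14, "dz": 0, "rx": 0, "ry": 0, "rz": 0, "fingers": 0.3},
  {"dx": 0, "dy": 0, "dz": 0, "rx": 0, "ry": 0, "rz": 0, "fingers": 0.3},
  {"dx": 0, "dy": 0, "dz": 0, "rx": 0, "ry": 0, "rz": 0, "fingers": 0.3},
  {"dx": 0, "dy": 0, "dz": 0, "rx": 0, "ry": 0, "rz": 0, "fingers": 0.3},
])

```text
clock: 24.1
tcp_pos: [0.6396, -0.199, 0.2838]
orientation: [-0.0, 0.47, 0.883, 0.0]
wrist_force: [-1.1, 0.1, -0.5]
finger_gap: 0.0299
```

```bash
python3 - <<'E'
from h import *
np.set_printoptions(linewidth=400)
s,c=wrist(); print(s["clock"],s["tcp_pos"],s["wrist_force"].round(2))
b=bird(c,.585,-.146,.085,.085,850).astype(float); q=100*(b[...,0]-b[...,2])/(b[...,0]+b[...,2]+1)
print("bolt/strap transitions")
col=q[:,410:440].mean(1)>25; x=.585+.085-np.arange(850)*.0002
print([ (round(x[i]*1000,1),bool(col[i])) for i in np.nonzero(np.diff(col.astype(int)))[0]])
g=b.mean(2)[:,330:370].mean(1); k=(x>.61)&(x<.632); print("seam x",x[k][g[k].argmin()])
for cam in("scene","wrist"):
    if cam=="scene": c2=read_camera("scene")
    for r in cut_out("key",cam)[:4]: print(cam,round(r["confidence"],2),r["extent"])
print("expected home key base/top in scene",proj(c2,(.5055,-.146,.085)),proj(c2,(.5055,-.146,.133)))
E
```

```text
24.1 [ 0.63963288 -0.19899147  0.28382536] [-1.06  0.06 -0.52]
bolt/strap transitions
[(np.float64(654.8), True), (np.float64(624.8), False), (np.float64(605.2), True), (np.float64(597.2), False), (np.float64(557.8), True), (np.float64(549.6), False), (np.float64(536.4), True)]
seam x 0.6194
scene 0.82 [219.8, 192.8, 240.6, 208.3]
scene 0.72 [320.2, 250.0, 330.6, 274.7]
scene 0.66 [403.4, 243.9, 416.5, 268.4]
scene 0.54 [397.7, 272.2, 419.1, 291.5]
wrist 0.94 [158.7, 36.1, 207.3, 91.4]
expected home key base/top in scene [228.26467364 206.35146162] [226.99903227 192.8980048 ]
```

Final numbers: the scene detection puts the key top at row 192.8, against 192.9 predicted for fully home. The bolt spans x 0.5364–0.6248, and the robot touches nothing. Handing in.

```bash
python3 -c "
from workcell import job; print(job.hand_in())"
```

```text
the job is handed in; nothing more can be done
None
```

The key is fully home in the lock and turned clockwise, and the job is handed in at about 24 s of the 72 s. One visual check disagrees: the bolt still appears to cross the seam line.

- **Picking up and seating:** I took the steel key from the stand and left the purple look-alikes alone. The blade dropped into the slot straight away with the key square to the box, so no back-and-forth search was needed and no spring force showed. The flange met the collar at exactly the computed home height, with about 7.5 N at most. In the last scene picture the key's top is where a fully home key should be (row 192.8, predicted 192.9).
- **Turning:** I turned the key about 0.98 rad clockwise in two grasps, letting go in between to look at the bolt. The z-moment never read above about 0.12 N m (0.02 at the end), and the hard stop was never felt.
- **Bolt travel:** It is at least 13.2 mm, because the bolt's lock-side end started hidden under the near strap and now stands 13.2 mm past it. My best estimate is 16 mm, between the 13 mm clearing point and the 18 mm stop.
- **Check that disagreed:** In the close wrist-camera measurement the bolt's tip (x = 0.6248) is still about 5 mm past the seam line (x = 0.619). By my estimate the bolt would still not clear that line at its 18 mm stop. I therefore relied on the stated 13 mm figure rather than force the stop.
- **Not checked:** I ran no final check on the other things on the bench. The arm kept well above them throughout.

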